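Put two lunch boxes back together

TASK

The washed parts of two small steel lunch boxes lie mixed up on the island: rebuild each box on its own dark-grey chill base. On the square base goes the deep square tier, on that the shallow divided tier, then the square bamboo lid; on the round base goes the round pot, then the round bamboo lid. Turn each part so that its two end lugs drop into the notches below and it sits fully home and level, and leave the lilac lid, the lilac food jar and the yoghurt pot where they stand.

Things in the scene. Friction and masses are not known exactly. Their poses are not given: they have to be found in the camera images.
- base_square: Chill base of the square box: fixed dark-grey plastic plinth 70x70 mm, 8 mm high, with an upright rim 56x56 mm outside, 3 mm thick, top 16 mm above the worktop, recess 8 mm deep. Rim notched 20 mm wide, 8 mm deep on two facing sides (+-x). The deep tier's origin seats 9 mm above this one's. Origin: centre of underside.
- base_round: Chill base of the round box: fixed dark-grey plastic plinth 70 across mm, 8 mm high, with an upright rim 56 across mm outside, 3 mm thick, top 16 mm above the worktop, recess 8 mm deep. Rim notched 20 mm wide, 8 mm deep on two facing sides (+-x). The round pot's origin seats 9 mm above this one's. Origin: centre of underside.
- tier_deep: Deep square tier: open steel box, no divider, 56x56 mm, 50 mm high, 0.15 kg. Lowest 7 mm: foot 46x46 mm, tapering to 40x40 below, 2 end lugs (+-x) 16 wide, 7 high, 9 mm proud. Walls 3 mm; rim notched 20 wide, 8 deep at +-x; next part seats 43 mm above (origins). Grip across 56 mm (y), tips 10 to 25 mm up. Origin: centre of underside, x through the lugs; half-turn symmetric.
- tier_divided: Shallow square tier: open steel box with a divider across, 56x56 mm, 32 mm high, 0.12 kg. Lowest 7 mm: foot 46x46 mm, tapering to 40x40 below, 2 end lugs (+-x) 16 wide, 7 high, 9 mm proud. Walls 3 mm; rim notched 20 wide, 8 deep at +-x; next part seats 25 mm above (origins). Grip across 56 mm (y), tips 9 to 12 mm up. Origin: centre of underside, x through the lugs; half-turn symmetric.
- lid_square: Square lid: bamboo, 56x56 mm, plate 8 mm thick on a black rubber foot; on top a bamboo grip bar 12 mm wide (y), 26 long (x), 15 to 35 mm above the underside; 0.07 kg. Lowest 7 mm: foot 46x46 mm, tapering to 40x40 below, 2 end lugs (+-x) 16 wide, 7 high, 9 mm proud. Grip bar (y), tips 17 to 20 mm up. Origin: centre of underside, x through the lugs; half-turn symmetric.
- pot_round: Round pot: open steel pot, 56 mm across, 40 mm high, 0.12 kg. Lowest 7 mm: foot 46 across mm, tapering to 40 below, 2 end lugs (+-x) 16 wide, 7 high, 9 mm proud. Walls 3 mm; rim notched 20 wide, 8 deep at +-x; next part seats 33 mm above (origins). Grip across 56 mm (y), tips 10 to 20 mm up. Origin: centre of underside, x through the lugs; half-turn symmetric.
- lid_round: Round lid: bamboo, 56 mm across, plate 8 mm thick on a black rubber foot; on top a bamboo grip bar 12 mm wide (y), 26 long (x), 15 to 35 mm above the underside; 0.06 kg. Lowest 7 mm: foot 46 across mm, tapering to 40 below, 2 end lugs (+-x) 16 wide, 7 high, 9 mm proud. Grip bar (y), tips 17 to 20 mm up. Origin: centre of underside, x through the lugs; half-turn symmetric.
- lilac_lid: Bystander: round lilac screw lid, 72 mm across, 27 mm high, lying loose among the lunch-box parts. Origin: centre of its underside.
- lilac_jar: Bystander: open round lilac food jar, 97 mm across, 65 mm high, standing loose to the right of the parts. Origin: centre of its underside.
- yoghurt_pot: Bystander: yoghurt pot, 72 mm across, 71 mm high, standing loose at the right, towards the back. Origin: centre of its underside.
Things that resemble listed ones, but are neither listed nor needed, are in the scene too. Leave any purple look-alike of the lid_round alone.

How it is judged:
At the end, for the whole second after the job is handed in: Both stacks stand in the order asked: each part at rest, centred within 6 mm on the part or base below, at its seated height within 3 mm (lugs down in the notches), its lug line within 0.09 rad of that below (either way round), tilted less than 0.06 rad (horizontal distance between tier_deep and base_square below 0.006 m and z of tier_deep in the frame of base_square between 0.006 and 0.012 m and angle between the x axis of tier_deep and the x axis of base_square, either way round below 0.09 rad and angle between each of tier_deep, tier_divided, lid_square, pot_round, lid_round's own z axis and vertical below 0.06 rad and linear speed of each of tier_deep, tier_divided, lid_square, pot_round, lid_round below 0.02 m/s and horizontal distance between tier_divided and tier_deep below 0.006 m and z of tier_divided in the frame of tier_deep between 0.04 and 0.046 m and angle between the x axis of tier_divided and the x axis of tier_deep, either way round below 0.09 rad and horizontal distance between lid_square and tier_divided below 0.006 m and z of lid_square in the frame of tier_divided between 0.022 and 0.028 m and angle between the x axis of lid_square and the x axis of tier_divided, either way round below 0.09 rad and horizontal distance between pot_round and base_round below 0.006 m and z of pot_round in the frame of base_round between 0.006 and 0.012 m and angle between the x axis of pot_round and the x axis of base_round, either way round below 0.09 rad and horizontal distance between lid_round and pot_round below 0.006 m and z of lid_round in the frame of pot_round between 0.03 and 0.036 m and angle between the x axis of lid_round and the x axis of pot_round, either way round below 0.09 rad); the robot touches nothing.
It fails at once if the lilac food jar is pushed more than 25 mm from its place or tipped (distance of lilac_jar from where it was at the start of the episode above 0.025 m or angle between lilac_jar's own z axis and vertical above 0.4 rad).
It fails at once if the lilac screw lid is pushed more than 25 mm from its place or tipped (distance of lilac_lid from where it was at the start of the episode above 0.025 m or angle between lilac_lid's own z axis and vertical above 0.4 rad).
It fails at once if the yoghurt pot is pushed more than 25 mm from its place or tipped (distance of yoghurt_pot from where it was at the start of the episode above 0.025 m or angle between yoghurt_pot's own z axis and vertical above 0.4 rad).
It also fails if it takes over 138 s, if anything falls off the work surface, if the arm or the gripper's body presses on something with over 40 N, if the wrist force passes 120 N, or if a joint passes its speed limit or range.

ROBOT

A 7-joint arm with a two-finger parallel gripper is mounted at the origin on the work surface; the furniture and walls round the work are solid. World frame = base frame: x ahead of the robot, y to its left, z up, the work surface at z = 0. Lengths are in m, angles in rad, forces in N, time in s.
With the tool pointing down it reaches from about 0.4 to 0.85 m from the base axis. Payload 10.4 kg.
Tool frame: the origin (TCP) lies between the finger pads; the fingertips stand 22 mm ahead of it and the grasp point (between the pads) lies 3 mm ahead of it; z points along the fingers, y is the line along which they close (so a half turn about z gives the same grasp; the last joint's range is limited). The gripper opens to 87 mm and grips with 3 to 60 N. Pads are 19 mm wide; open, the fingers measure 117 mm over their backs; the gripper's body (75 mm by 190 mm) begins 51 mm behind the grasp point.
Start: joints at [-1.274, 0.332, -0.065, 1.46, 0.022, 1.35, -0.088], TCP at [0.196, 0.593, 0.245] pointing down, gripper open.
Joint ranges: [-2.6, 2.6], [-0.5, 2.12], [-1.47, 1.34], [0.16, 2.42], [-1.27, 4.41], [0.06, 2.06], [-2.6, 2.6]. Speed limits (rad/s): [2.22, 2.22, 2.79, 2.79, 3.14, 3.14, 3.14].

INTERFACE

Orientations are given as a rotation vector (axis times angle).
In Python, from cell import env, imaging, workorder, nets gives the robot as it stands.
- The arm moves only by the tool drive_tool, never from a script. Its argument "motion" is a list of rows, each a list of 3 entries, a list of its own where there are three numbers: the finger opening in mm, from 0 to 87, then the shift along the tool's x, y, z in mm, then the turn, a rotation vector about the tool's x, y, z in rad. A call has 1 to 10 rows; each row shifts and turns the commanded pose from where the row before left it, along the tool's axes as they then stand; what a row does not reach is not made up. A row lasts 1/8 s, in which the tool goes at most 62.5 mm and 10.7 degrees, less where a joint would pass 70% of its speed; a pose out of reach is approached as far as the arm can. A call with a gripper value outside its range is refused whole. The fingers move at their own pace and stop on an object; "squeeze" is the grip in N (left out, the last holds). Time passes only in rows, so rows that do not move let the fingers close. It gives the time, the measured TCP pose, the force, the opening and the grip force at its end, in the units of the state.
- env.read_state(): the state, without advancing time (a new reading comes with each control period).
- imaging.get_image(name): name is "scene" or "top" or "wrist"; returns a dict with "image" (420x560x3 uint8, red, green, blue), "fx", "fy", "cx", "cy" (pixels), "k1" (the pictures are not rectified: a ray, as slopes to the right and down, at radius r is drawn at 1 + k1 r^2 times it, then the intrinsics apply), "xyz" and "attitude" of the camera in the world. Camera axes: x right, y down, z forward; pixel columns grow to the right and rows downward; lengths in m; the calibration is good to about 2 mm. A picture is of the moment at which its call begins. There is no depth.
- workorder.sign_off(): hands the job in; it is judged then, once.
Trained networks look in a picture, given as the dict that the camera call returned (one of the last four; its "shot" number tells which), for a name from the list of things; names that differ only in an ending like _2 or _b are one class to them, and where a whole thing is asked for, a point or a joint stands for the part that bears it (a point fixed in the world has none). Each returns a list of dicts, best first, with "score" (0 to 1); they miss things now and then, are a little off and sometimes report something else, mostly with a low value. They report only what shows in the picture. A call takes as long as a camera call. They do not tell look-alikes from the thing itself.
- nets.boxes_of(thing, picture): "location" ([x, y, z] in m, in the coordinates of the camera as it stood for that picture, good to about 4 mm: the middle of the surface that is visible of it).
The state is a dict: "time_s": time; "joints": joint angles; "qd": joint speeds; "tau": joint torques, N m; "ee_pos": TCP position; "tcp_rot": TCP orientation; "ft_force": force on the tool from outside, world axes, zero at the start; "moment": the same for the moment, N m; "finger_gap": finger opening in m; "gripper_force": force on a finger pad.
Only numpy, scipy, OpenCV 4.12 (cv2) and the standard library are available. Lean on these libraries where they do the work, as an engineer would, in place of code of your own. Each camera call takes 0.05 s, during which the arm holds its last target. There are 200 camera calls.

## Working session

There is one attempt and no reset: what is moved stays moved. The work goes in short steps, Python scripts to look and compute and a tool call to move; the robot and the scene stay as the last step left them, time stands still between calls to the robot, and variables do not carry over. Pictures are saved under pics/ and viewed, at most 14 in all, crops included, and the job is handed in when it is done.

Besides the shell and the picture viewer there is one more tool, called after ">>>" by a JSON object that holds its "name" and its "arguments". drive_tool: Moves the arm, as the interface text tells. Its arguments: {"type":"object","properties":{"motion":{"type":"array","items":{"type":"array"}},"squeeze":{"type":"number"}},"required":["motion"]}

```bash
mkdir -p pics; ls; cat > h.py <<'E'
import numpy as np, cv2
from scipy.spatial.transform import Rotation as R
from cell import env, imaging, workorder, nets
def rot(p):
    a=np.array(p["attitude"],float)
    return a if a.shape==(3,3) else R.from_rotvec(a).as_matrix() if a.size==3 else R.from_quat(a).as_matrix()
def world(p,c): return rot(p)@np.array(c)+np.array(p["xyz"])
def pix(p,w):
    c=rot(p).T@(np.array(w)-np.array(p["xyz"])); s=c[:2]/c[2]; s=s*(1+p["k1"]*(s@s))
    return np.array([p["fx"]*s[0]+p["cx"],p["fy"]*s[1]+p["cy"]])
def ray(p,u,v,z):
    d=np.array([(u-p["cx"])/p["fx"],(v-p["cy"])/p["fy"]]); s=d.copy()
    for _ in range(20): s=d/(1+p["k1"]*(s@s))
    r=rot(p)@np.array([s[0],s[1],1]); o=np.array(p["xyz"]); return o+r*(z-o[2])/r[2]
def save(p,n,img=None): cv2.imwrite("pics/%s.png"%n,cv2.cvtColor(p["image"] if img is None else img,cv2.COLOR_RGB2BGR))
E
python3 - <<'E'
from h import *
s=env.read_state(); print({k:np.round(v,3) for k,v in s.items()})
for n in ("top","scene"):
    p=imaging.get_image(n); save(p,n+"0")
    print(n,p["xyz"],p["attitude"],p["fx"],p["k1"])
    for t in "base_square base_round tier_deep tier_divided lid_square pot_round lid_round lilac_lid lilac_jar yoghurt_pot".split():
        for d in nets.boxes_of(t,p)[:3]:
            w=world(p,d["location"]); print(t,round(d["score"],2),np.round(w,3),np.round(pix(p,w)))
E
```

```text
pics
{'time_s': np.float64(0.0), 'joints': array([-1.274,  0.333, -0.065,  1.461,  0.022,  1.35 , -0.088]), 'qd': array([ 0.002,  0.001,  0.001, -0.   ,  0.   , -0.001, -0.001]), 'tau': array([ 0.0000e+00, -6.2325e+01,  2.5000e-02, -3.8990e+01, -6.1000e-02,
        4.0000e-02,  0.0000e+00]), 'ee_pos': array([0.196, 0.593, 0.244]), 'tcp_rot': array([-5.000e-01, -3.101e+00,  2.000e-03]), 'ft_force': array([ 0.288, -0.053,  0.276]), 'moment': array([-0.004,  0.034,  0.017]), 'gripper_force': np.float64(0.0), 'finger_gap': np.float64(0.087)}
top [0.4146442  0.19997992 1.00653553] [-2.15548375  2.17584126 -0.12167882] 530.1092019162302 -0.14315264687793472
base_square 0.96 [0.641 0.174 0.006] [290. 143.]
base_square 0.18 [0.55  0.416 0.006] [165. 191.]
base_round 0.64 [0.638 0.294 0.01 ] [228. 145.]
tier_deep 0.88 [0.522 0.296 0.014] [226. 204.]
tier_divided 0.84 [0.549 0.42  0.004] [163. 192.]
lid_square 0.65 [0.421 0.29  0.016] [229. 258.]
lid_square 0.15 [0.403 0.162 0.009] [298. 268.]
pot_round 0.72 [0.405 0.157 0.012] [301. 267.]
lid_round 0.92 [ 0.367 -0.027  0.015] [400. 286.]
lid_
[... 374 characters left out ...]
.3784177   0.78750899 -0.28441243] 456.42103904857663 0.0009705142579194128
base_square 0.84 [0.64  0.167 0.009] [332. 187.]
base_round 0.73 [0.636 0.287 0.008] [294. 154.]
tier_deep 0.77 [0.519 0.3   0.029] [245. 168.]
tier_divided 0.77 [0.55  0.417 0.019] [227. 133.]
tier_divided 0.33 [0.633 0.284 0.008] [294. 156.]
lid_square 0.92 [0.412 0.283 0.016] [205. 202.]
pot_round 0.7 [0.409 0.165 0.019] [237. 243.]
lid_round 0.74 [ 0.354 -0.039  0.015] [280. 350.]
lid_round 0.69 [0.524 0.16  0.016] [289. 215.]
lid_round 0.43 [0.549 0.416 0.022] [226. 132.]
lilac_lid 0.57 [0.426 0.396 0.025] [181. 161.]
lilac_jar 0.74 [0.513 0.035 0.037] [328. 258.]
yoghurt_pot 0.74 [0.628 0.039 0.074] [378. 212.]
```

```bash
python3 - <<'E'
import cv2
a=cv2.imread("pics/top0.png")[90:320,120:440]
cv2.imwrite("pics/top0c.png",cv2.resize(a,None,fx=2.5,fy=2.5,interpolation=cv2.INTER_CUBIC))
E
```

```text
(no output)
```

View pics/top0c.png

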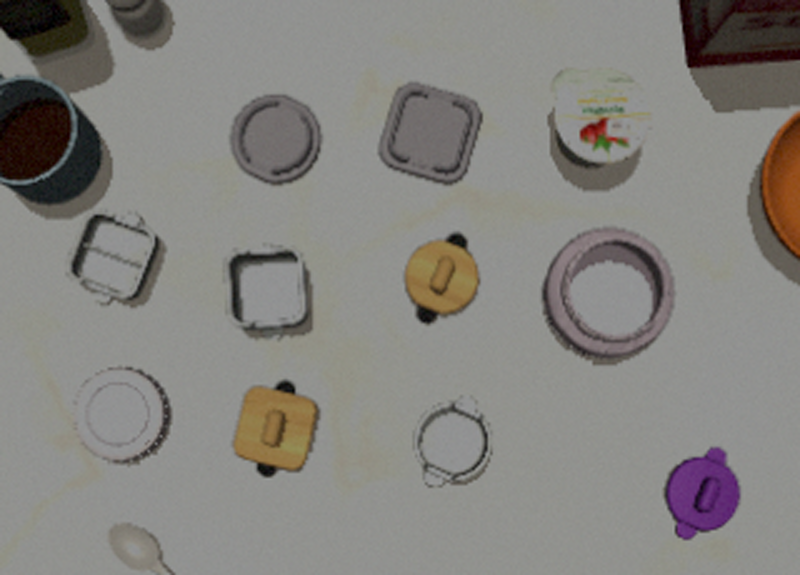

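View pics/scene0.png

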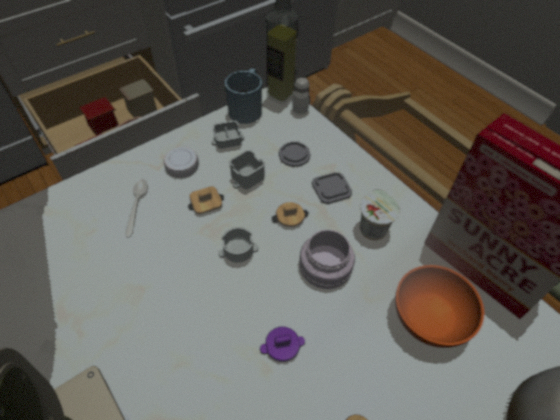

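The top view shows the round base at crop (276,138), the square base at (431,132), divided tier (115,257), deep tier (268,290), square lid (275,428), bamboo round lid (441,277) and round pot (452,443). The purple lid is the decoy at (703,493). The scene view agrees. Next I check where the wrist camera sits.

```bash
cat >> h.py <<'E'
def tcp():
    s=env.read_state(); return np.array(s["ee_pos"]),R.from_rotvec(s["tcp_rot"]).as_matrix(),s
def plan(x,y,z,yaw,gap=87,smax=60,amax=0.18,sym=True):
    """yaw: world direction angle of the tool y axis (closing line). prints rows; turn first/with shift"""
    P,M,s=tcp()
    yc=np.arctan2(M[1,1],M[0,1]); d=yaw-yc
    if sym: d=(d+np.pi/2)%np.pi-np.pi/2
    else: d=(d+np.pi)%(2*np.pi)-np.pi
    yt=yc+d; Y=np.array([np.cos(yt),np.sin(yt),0]);Z=np.array([0,0,-1.]);X=np.cross(Y,Z)
    T=np.stack([X,Y,Z],1); rv=R.from_matrix(M.T@T).as_rotvec(); v=np.array([x,y,z])-P
    n=max(1,int(np.ceil(max(np.linalg.norm(v)*1000/smax,np.linalg.norm(rv)/amax))))
    print("from",np.round(P,4),"yaw",round(yc,3),"->",round(yt,3),"q7",round(s["joints"][6],2),"dist",np.round(v*1000,1),"n",n)
    rows=[]
    M0=M.copy();p0=np.zeros(3);acc=np.eye(3)
    for i in range(n):
        st=(M0.T@(v/n))*1000; r=np.round(rv/n,3)
        rows.append([gap,[round(float(a),1) for a in st],[float(a) for a in r]]); M0=M0@R.from_rotvec(r).as_matrix()
    print(str(rows).replace(" ",""))
E
python3 - <<'E'
from h import *
P,M,s=tcp(); print(np.round(M,3))
p=imaging.get_image("wrist"); save(p,"w0"); C=rot(p)
print("cam in tool",np.round(M.T@(np.array(p["xyz"])-P),4)); print(np.round(M.T@C,3),p["fx"],p["cx"],p["cy"],p["k1"])
plan(.56,.25,.33,np.pi/2)
plan(.47,.25,.33,np.pi/2)
E
```

```text
[[-0.949  0.314  0.   ]
 [ 0.314  0.949  0.   ]
 [ 0.     0.    -1.   ]]
cam in tool [ 0.0647 -0.0006 -0.1406]
[[ 0.    -0.97  -0.241]
 [ 1.     0.    -0.001]
 [ 0.001 -0.241  0.97 ]] 340.98104101792586 277.7945439425819 206.66587861341824 -0.046855429335901845
from [0.1964 0.5933 0.2446] yaw 1.251 -> 1.571 q7 -0.09 dist [ 363.6 -343.3   85.4] n 9
[[87,[-50.3,-23.5,-9.5],[0.0,-0.0,-0.036]],[87,[-49.5,-25.3,-9.5],[0.0,-0.0,-0.036]],[87,[-48.5,-27.1,-9.5],[0.0,-0.0,-0.036]],[87,[-47.5,-28.8,-9.5],[0.0,-0.0,-0.036]],[87,[-46.4,-30.5,-9.5],[0.0,-0.0,-0.036]],[87,[-45.3,-32.1,-9.5],[0.0,-0.0,-0.036]],[87,[-44.1,-33.8,-9.5],[0.0,-0.0,-0.036]],[87,[-42.9,-35.3,-9.5],[0.0,-0.0,-0.036]],[87,[-41.6,-36.8,-9.5],[0.0,-0.0,-0.036]]]
from [0.1964 0.5933 0.2446] yaw 1.251 -> 1.571 q7 -0.09 dist [ 273.6 -343.3   85.4] n 8
[[87,[-46.0,-30.0,-10.7],[0.0,-0.0,-0.04]],[87,[-44.7,-31.8,-10.7],[0.0,-0.0,-0.04]],[87,[-43.4,-33.6,-10.7],[0.0,-0.0,-0.04]],[87,[-42.0,-35.3,-10.7],[0.0,-0.0,-0.04]],[87,[-40.6,-36.9,-10.7],[0.0,-0.0,-0.04]],[87,[-39.1,-38.5,-10.7],[0.0,-0.0,-0.04]],[87,[-37.5,-40.1,-10.7],[0.0,-0.0,-0.04]],[87,[-35.9,-41.5,-10.7],[0.0,-0.0,-0.04]]]
```

>>> {"name": "drive_tool", "arguments": {"motion": [[87,[-50,-24,0],[0,0,-0.036]],[87,[-49,-25,0],[0,0,-0.036]],[87,[-48,-27,0],[0,0,-0.036]],[87,[-47,-29,0],[0,0,-0.036]],[87,[-46,-30,0],[0,0,-0.036]],[87,[-45,-32,0],[0,0,-0.036]],[87,[-44,-34,0],[0,0,-0.036]],[87,[-43,-35,0],[0,0,-0.036]],[87,[-41,-37,0],[0,0,-0.036]],[87,[0,0,0],[0,0,0]]]}}

```text
time_s: 2.4
ee_pos: [0.56, 0.2458, 0.2444]
tcp_rot: [0.005, 3.14, -0.003]
ft_force: [-1.0, 0.1, -0.3]
finger_gap: 0.0868
gripper_force: 0.0
```

```bash
python3 - <<'E'
from h import *
P,M,s=tcp(); print(P,np.round(M[:,1],3))
p=imaging.get_image("wrist"); save(p,"w1")
save(p,"w1b",cv2.resize(p["image"],None,fx=1.42,fy=1.42,interpolation=cv2.INTER_CUBIC))
import pickle; pickle.dump(p,open("w1.pkl","wb"))
for t in "base_square base_round tier_deep tier_divided lid_square pot_round lid_round".split():
        for d in nets.boxes_of(t,p)[:2]:
            w=world(p,d["location"]); print(t,round(d["score"],2),np.round(w,3),np.round(pix(p,w)))
E
```

```text
[0.55997482 0.24582853 0.24443421] [ 0.003  1.    -0.002]
base_square 0.89 [0.63  0.171 0.008] [216. 241.]
base_round 0.85 [0.629 0.291 0.011] [318. 240.]
tier_deep 0.68 [0.518 0.292 0.009] [321. 144.]
tier_divided 0.58 [0.549 0.413 0.007] [429. 171.]
lid_square 0.87 [0.423 0.285 0.01 ] [317.  51.]
pot_round 0.72 [0.403 0.15  0.01 ] [185.  30.]
lid_round 0.96 [0.528 0.163 0.014] [202. 154.]
lid_round 0.67 [ 0.38  -0.03   0.017] [ 8. 10.]
```

View pics/w1b.png

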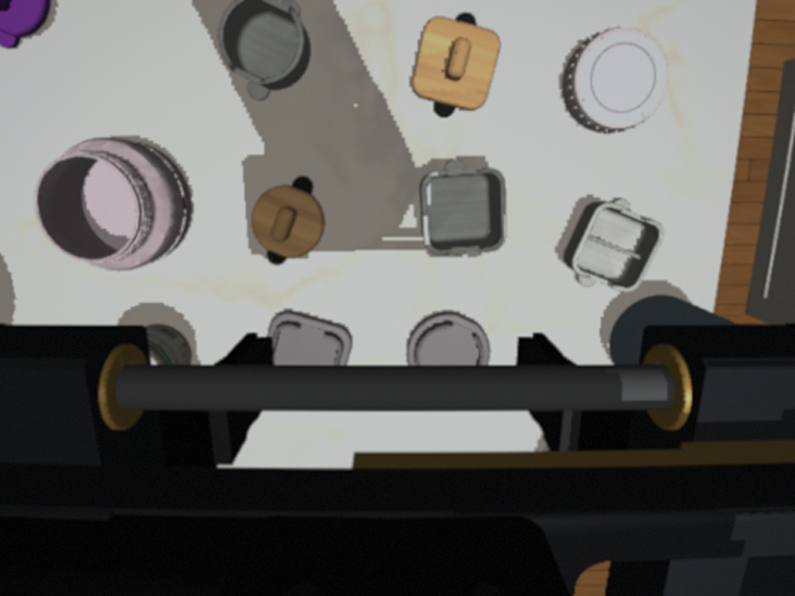

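The wrist view shows all the loose parts clearly, but the gripper covers both bases at (310,340) and (448,345). I move 140 mm ahead to see the bases directly.

>>> {"name": "drive_tool", "arguments": {"motion": [[87,[-47,-3,0],[0,0,0]],[87,[-47,-3,0],[0,0,0]],[87,[-46,0,0],[0,0,0]],[87,[0,0,0],[0,0,0]]]}}

```text
time_s: 3.3
ee_pos: [0.6985, 0.2447, 0.2417]
tcp_rot: [0.005, -3.14, 0.004]
ft_force: [-0.4, 0.3, -0.2]
finger_gap: 0.0869
gripper_force: 0.0
```

```bash
python3 - <<'E'
from h import *
import pickle
P,M,s=tcp(); print(P,np.round(M[:,1],3))
p=imaging.get_image("wrist"); pickle.dump(p,open("w2.pkl","wb"))
save(p,"w2b",cv2.resize(p["image"][40:240,100:500],None,fx=2,fy=2,interpolation=cv2.INTER_CUBIC))
for t in "base_square base_round tier_deep tier_divided lid_round".split():
        for d in nets.boxes_of(t,p)[:1]:
            w=world(p,d["location"]); print(t,round(d["score"],2),np.round(w,3),np.round(pix(p,w)))
E
```

```text
[0.69853884 0.24474674 0.24174654] [-0.003  1.    -0.002]
base_square 0.82 [0.643 0.166 0.004] [207. 131.]
base_round 0.61 [0.637 0.291 0.012] [323. 126.]
tier_deep 0.93 [0.531 0.292 0.009] [326.  19.]
tier_divided 0.68 [0.548 0.412 0.009] [443.  39.]
lid_round 0.68 [0.536 0.163 0.015] [198.  22.]
```

View pics/w2b.png

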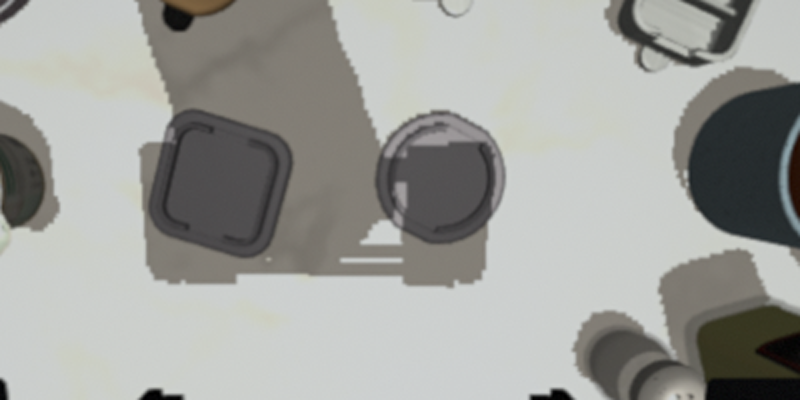

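```bash
cat > fit.py <<'E'
from h import *
from scipy.optimize import minimize
def outline(half,rd,z,gap=None,n=160):
    """points of a rounded square (rd<half) or circle; gap=removes |y|<gap at the +-x ends"""
    t=np.linspace(0,2*np.pi,n*4,endpoint=False)
    if rd is None: q=np.stack([half*np.cos(t),half*np.sin(t)],1)
    else:
        k=half-rd; c=np.stack([np.cos(t),np.sin(t)],1); big=np.array([[np.clip(a*half*1.6,-k,k),np.clip(b*half*1.6,-k,k)] for a,b in c])
        e=c*0; q=[]
        for a,b in c:
            s=half/max(abs(a),abs(b)); P=np.array([a,b])*s
            o=np.clip(P,-k,k); d=P-o; L=np.linalg.norm(d); q.append(o+d/L*rd if L>0 else P)
        q=np.array(q)
    if gap: q=q[~(abs(q[:,1])<gap)]
    return np.c_[q,np.full(len(q),z)]
def lugs(z,b=28,tip=37,w=8):
    L=[]
    for s in (1,-1):
        t=np.linspace(-np.pi/2,np.pi/2,40); x=tip-w+w*np.cos(t); y=w*np.sin(t); m=x>b-1
        L.append(np.c_[s*x[m],y[m],np.full(m.sum(),z)])
    return np.vstack(L)
def model(t):
    sq=None if "round" in t else 8.
    if t.startswith("base"):
        ro=None if sq is None else 7.
        return np.vstack([outline(35,None if sq is None else 10.,8),outline(28,ro,16,10),outline(25,None if sq is None else 5.,16,10)])/1000
    h={"tier_deep":50,"tier_divided":32,"pot_round":40,"lid_square":15,"lid_round":15}[t]
    m=[outline(28,sq,h,None if "lid" in t else 10),lugs(7),lugs(7),lugs(3)]
    if "lid" not in t: m.append(outline(25,None if sq is None else 5.,h,10))
    else:
        for z in (35,):
            y=np.linspace(-6,6,12);x=np.linspace(-13,13,26)
            m+=[np.c_[x,x*0+s*6,x*0+z] for s in (1,-1)]+[np.c_[y*0+s*13,y,y*0+z] for s in (1,-1)]
    return np.vstack(m)/1000
def proj(p,W):
    c=(W-np.array(p["xyz"]))@rot(p); s=c[:,:2]/c[:,2:]; s=s*(1+p["k1"]*(s**2).sum(1,keepdims=True))
    return s*[p["fx"],p["fy"]]+[p["cx"],p["cy"]]
def place(m,v,z0=0):
    c,s=np.cos(v[2]),np.sin(v[2]); return np.c_[m[:,0]*c-m[:,1]*s+v[0],m[:,0]*s+m[:,1]*c+v[1],m[:,2]+z0]
def edges(p,lo=25,hi=70):
    S=3; g=cv2.resize(p["image"],None,fx=S,fy=S,interpolation=cv2.INTER_CUBIC); g=cv2.GaussianBlur(g,(0,0),2)
    e=np.zeros(g.shape[:2],np.uint8)
    for k in range(3): e|=cv2.Canny(g[...,k],lo,hi)
    return cv2.distanceTransform(255-e,cv2.DIST_L2,5)/S,e
def cost(v,D,p,m,z0,cap=5):
    q=proj(p,place(m,v,z0))*3+1; d=cv2.remap(D,q[None,:,0].astype(np.float32),q[None,:,1].astype(np.float32),cv2.INTER_LINEAR,borderValue=cap)
    return np.minimum(d,cap).mean()
def fit(p,t,x,y,yaws=np.arange(-1.5,1.6,.1),z0=0,rng=.009,D=None):
    D=edges(p)[0] if D is None else D; m=model(t); best=[]
    for a in yaws:
        for dx in np.arange(-rng,rng+1e-6,.003):
            for dy in np.arange(-rng,rng+1e-6,.003): best.append((cost([x+dx,y+dy,a],D,p,m,z0),x+dx,y+dy,a))
    best.sort(); R_=[]
    for b in best[:12]:
        r=minimize(cost,b[1:],args=(D,p,m,z0,3),method="Nelder-Mead",options=dict(initial_simplex=np.array(b[1:])+np.array([[0,0,0],[.002,0,0],[0,.002,0],[0,0,.06]]),xatol=1e-5,fatol=1e-4))
        R_.append((r.fun,*r.x))
    return sorted(R_)
def tile(p,t,v,z0=0,S=200,draw=True,win=.1,zp=.015):
    u=(np.arange(S)-S/2)/S*win; X,Y=np.meshgrid(u,u)   # col=+y, row=+x (top = -x)
    W=np.stack([Y.ravel()+v[0],X.ravel()+v[1],np.full(S*S,zp)],1); q=proj(p,W).astype(np.float32).reshape(S,S,2)
    im=cv2.remap(p["image"],q[...,0],q[...,1],cv2.INTER_CUBIC)
    im=cv2.normalize(im,None,0,255,cv2.NORM_MINMAX)
    if draw:
        o=np.array(p["xyz"]); M=place(model(t),v,z0); M=o+(M-o)*((zp-o[2])/(M[:,2]-o[2]))[:,None]
        for a in M:
            c,r=int((a[1]-v[1])/win*S+S/2),int((a[0]-v[0])/win*S+S/2)
            if 0<=c<S and 0<=r<S: im[r,c]=(255,0,0)
    return im
E
python3 - <<'E'
from fit import *
import pickle
p1=pickle.load(open("w1.pkl","rb"));p2=pickle.load(open("w2.pkl","rb"))
A=[];B=[]
for p,t,x,y in [(p2,"base_square",.64,.17),(p2,"base_round",.637,.29),(p1,"tier_deep",.525,.294),(p1,"tier_divided",.549,.415),(p1,"lid_square",.42,.287),(p1,"pot_round",.408,.157),(p1,"lid_round",.53,.163)]:
    r=fit(p,t,x,y); print(t,[np.round(a,4) for a in r[:2]],round(r[-1][0],2))
    A.append(tile(p,t,r[0][1:])); B.append(tile(p,t,r[0][1:],draw=False))
A.append(B[1]); 
im=np.vstack([np.hstack(A[:4]),np.hstack(A[4:])]); save(p1,"fit1",im)
E
```

```text
base_square [array([ 1.9327,  0.6437,  0.1692, -0.2945]), array([ 1.9328,  0.6437,  0.1692, -0.2946])] 1.99
base_round [array([ 1.1154,  0.6399,  0.2881, -0.2017]), array([ 1.1154,  0.6399,  0.2881, -0.2119])] 1.19
tier_deep [array([0.9132, 0.521 , 0.2918, 0.0511]), array([0.9133, 0.521 , 0.2918, 0.0515])] 1.33
tier_divided [array([ 0.7691,  0.548 ,  0.4091, -0.3569]), array([ 0.7693,  0.548 ,  0.4091, -0.3583])] 1.13
lid_square [array([ 0.4125,  0.4184,  0.2877, -0.2382]), array([ 0.4125,  0.4184,  0.2877, -0.2383])] 0.41
pot_round [array([ 1.6204,  0.4104,  0.1566, -0.5007]), array([ 1.6205,  0.4103,  0.1567, -0.5001])] 1.69
lid_round [array([ 0.4757,  0.5306,  0.1627, -0.415 ]), array([ 0.4757,  0.5306,  0.1627, -0.415 ])] 0.88
```

View pics/fit1.png

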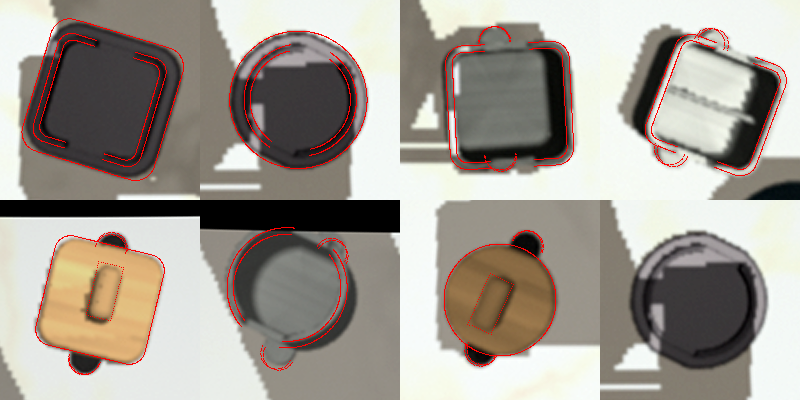

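The lid and divided-tier fits look good. The bases, deep tier and pot need a closer look, so I drop down over the bases.

>>> {"name": "drive_tool", "arguments": {"motion": [[87,[0,-15,45],[0,0,0]],[87,[0,0,45],[0,0,0]],[87,[0,0,0],[0,0,0]]]}}

```text
time_s: 3.98
ee_pos: [0.6945, 0.2303, 0.1515]
tcp_rot: [0.007, -3.136, 0.003]
ft_force: [-0.4, 0.2, 0.6]
finger_gap: 0.0871
gripper_force: 0.0
```

```bash
python3 - <<'E'
from fit import *
import pickle
p=imaging.get_image("wrist"); pickle.dump(p,open("w3.pkl","wb")); print(tcp()[0])
D,e=edges(p,8,22)
T=[]
for t,x,y,a in [("base_square",.642,.167,-.29),("base_round",.64,.289,0)]:
    r=fit(p,t,x,y,D=D,yaws=np.arange(-.5,-.05,.05) if "sq" in t else np.arange(-1.55,1.55,.05),rng=.006); print(t,[np.round(a,4) for a in r[::3]])
    for d in (True,False):
        T.append(tile(p,t,r[0][1:],S=400,draw=d))
lab=[]
for k in (1,3):
    im=T[k]; l=cv2.cvtColor(im,cv2.COLOR_RGB2LAB); l[...,0]=cv2.createCLAHE(4,(4,4)).apply(l[...,0]); T[k]=cv2.cvtColor(l,cv2.COLOR_LAB2RGB)
im=np.vstack([np.hstack([T[0],T[1]]),np.hstack([T[2],T[3]])]); save(p,"fit2",cv2.resize(im,(600,600)))
E
```

```text
[0.69604541 0.23089086 0.15467236]
base_square [array([ 0.9127,  0.6442,  0.1707, -0.3009]), array([ 0.9128,  0.6442,  0.1707, -0.3009]), array([ 0.919 ,  0.6436,  0.1688, -0.2964]), array([ 0.919 ,  0.6436,  0.1688, -0.2968])]
base_round [array([ 0.5435,  0.6402,  0.2882, -0.478 ]), array([ 0.5435,  0.6402,  0.2882, -0.4777]), array([ 0.5436,  0.6402,  0.2882, -0.4759]), array([ 0.5436,  0.6402,  0.2882, -0.4738])]
```

View pics/fit2.png

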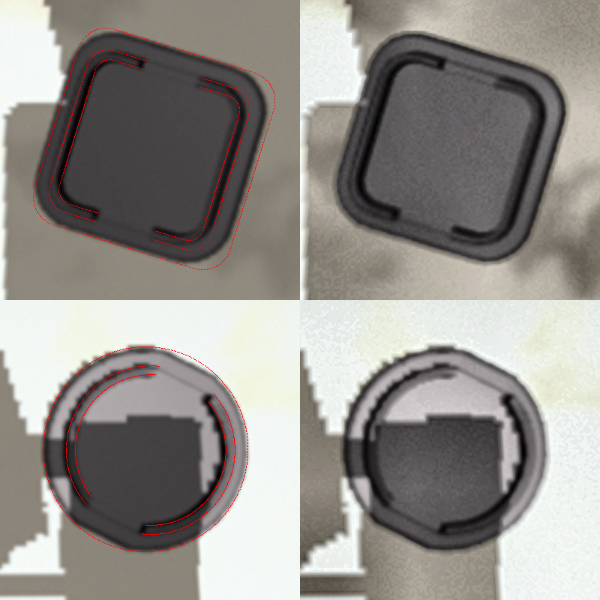

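Both base poses are clear now. Square: (0.644,0.170), yaw −0.297. Round: (0.640,0.288), yaw −0.475. Next is a close look at the deep tier.

>>> {"name": "drive_tool", "arguments": {"motion": [[87,[56,30,-15],[0,0,0]],[87,[56,30,0],[0,0,0]],[87,[0,0,0],[0,0,0]]]}}

```text
time_s: 4.4
ee_pos: [0.5846, 0.2938, 0.1726]
tcp_rot: [-0.019, 3.14, 0.008]
ft_force: [0.4, 0.2, 0.1]
finger_gap: 0.087
gripper_force: 0.0
```

```bash
python3 - <<'E'
from fit import *
import pickle
p=imaging.get_image("wrist"); pickle.dump(p,open("w4.pkl","wb")); print(tcp()[0])
D,e=edges(p,15,40)
t="tier_deep"; r=fit(p,t,.521,.292,D=D,yaws=np.arange(-.4,.4,.05),rng=.006); print(t,[np.round(a,4) for a in r[::3]])
T=[tile(p,t,r[0][1:],S=300,draw=d,zp=.03) for d in (1,0)]
r=fit(p,"tier_divided",.548,.409,D=D,yaws=np.arange(-.6,-.1,.05),rng=.006); print([np.round(a,4) for a in r[::3]])
T.append(tile(p,"tier_divided",r[0][1:],S=300,zp=.03))
b=cv2.resize(p["image"],(400,300)); q=imaging.get_image("top"); c=cv2.resize(q["image"][80:240,80:293],(400,300),interpolation=cv2.INTER_CUBIC)
im=np.hstack([np.vstack([T[0],T[1]]),np.vstack([T[2],cv2.resize(c,(300,300))])]); save(p,"fit3",im)
E
```

```text
[0.58708334 0.29134244 0.17263465]
tier_deep [array([1.0717, 0.521 , 0.292 , 0.0638]), array([1.0718, 0.521 , 0.292 , 0.0656]), array([1.2299, 0.5218, 0.295 , 0.1112]), array([1.23  , 0.5218, 0.2951, 0.112 ])]
[array([ 0.5929,  0.5487,  0.4096, -0.3791]), array([ 0.5929,  0.5488,  0.4096, -0.3783]), array([ 0.593 ,  0.5488,  0.4096, -0.3788]), array([ 0.5964,  0.5484,  0.4097, -0.3685])]
```

View pics/fit3.png

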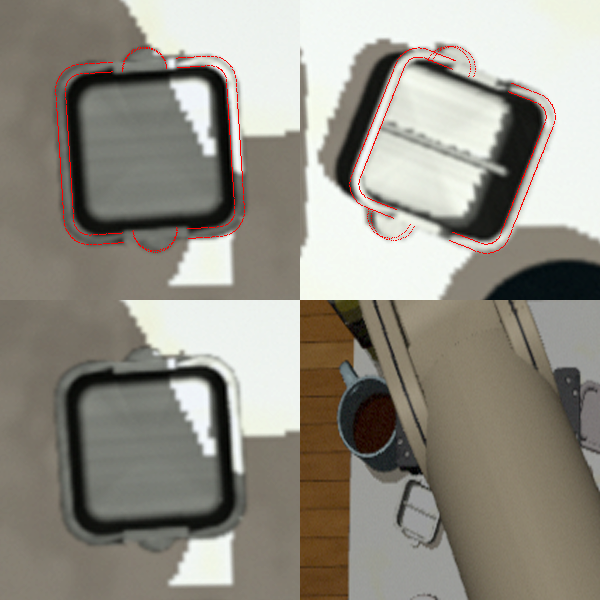

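Deep tier: (0.521,0.292), yaw 0.064, with the overlay matching its rim and lugs. Going to grasp it.

>>> {"name": "drive_tool", "arguments": {"motion": [[87,[33,0,0],[0,0,-0.032]],[87,[33,0,0],[0,0,-0.032]],[87,[0,0,0],[0,0,0]],[87,[0,0,45],[0,0,0]],[87,[0,0,45],[0,0,0]],[87,[0,0,43],[0,0,0]],[87,[0,0,0],[0,0,0]],[87,[0,0,0],[0,0,0]]]}}

```text
time_s: 5.5
ee_pos: [0.5242, 0.2871, 0.0381]
tcp_rot: [-0.105, 3.137, 0.002]
ft_force: [1.0, -0.4, -0.5]
finger_gap: 0.0873
gripper_force: 0.0
```

```bash
python3 - <<'E'
from fit import *
p=imaging.get_image("top")
for d in [(128,143),(107,143),(149,143),(128,164)]: print(np.round(ray(p,*d,.09),3))
plan(.521,.292,.039,.064+np.pi/2)
E
```

```text
[0.626 0.466 0.09 ]
[0.627 0.504 0.09 ]
[0.625 0.428 0.09 ]
[0.588 0.465 0.09 ]
from [0.5242 0.2874 0.0384] yaw 1.638 -> 1.635 q7 1.13 dist [-3.2  4.6  0.6] n 1
[[87,[2.8,4.8,-0.6],[0.002,0.003,0.003]]]
```

>>> {"name": "drive_tool", "arguments": {"motion": [[87,[3,5,0],[0,0,0]],[87,[0,0,0],[0,0,0]],[40,[0,0,0],[0,0,0]],[40,[0,0,0],[0,0,0]],[40,[0,0,0],[0,0,0]],[40,[0,0,0],[0,0,0]],[40,[0,0,-40],[0,0,0]],[40,[0,0,-40],[0,0,0]],[40,[0,0,0],[0,0,0]]], "squeeze": 25}}

```text
time_s: 6.68
ee_pos: [0.5204, 0.2926, 0.119]
tcp_rot: [-0.107, 3.135, 0.005]
ft_force: [0.4, 0.3, -1.8]
finger_gap: 0.0558
gripper_force: 25.0
```

```bash
python3 - <<'E'
from fit import *
print(tcp()[2]["finger_gap"],tcp()[2]["joints"])
plan(.6438,.1698,.119,-.297+np.pi/2,40)
E
```

```text
0.055839245270229196 [-0.73074957  0.3653614   0.17357254  1.69953669 -0.07046031  1.07732453
  1.10347909]
from [0.5204 0.2926 0.119 ] yaw 1.639 -> 1.274 q7 1.1 dist [ 123.4 -122.8    0. ] n 3
[[40,[-38.3,-43.6,0.0],[0.001,0.001,0.122]],[40,[-43.3,-38.7,0.0],[0.001,0.001,0.122]],[40,[-47.7,-33.1,0.0],[0.001,0.001,0.122]]]
```

>>> {"name": "drive_tool", "arguments": {"motion": [[40,[-29,-33,0],[0,0,0.09]],[40,[-32,-30,0],[0,0,0.09]],[40,[-35,-27,0],[0,0,0.09]],[40,[-35,-23,0],[0,0,0.095]],[40,[0,0,0],[0,0,0]],[40,[0,0,0],[0,0,0]]]}}

```text
time_s: 7.42
ee_pos: [0.6417, 0.1703, 0.1145]
tcp_rot: [-0.463, -3.105, 0.001]
ft_force: [-0.4, 0.8, -1.6]
finger_gap: 0.0559
gripper_force: 25.0
```

```bash
python3 - <<'E'
from fit import *
plan(.6438,.1698,.065,-.297+np.pi/2,40)
E
```

```text
from [0.6417 0.1703 0.1145] yaw 1.275 -> 1.274 q7 1.06 dist [  2.1  -0.5 -49.5] n 1
[[40,[-2.2,0.2,49.5],[-0.001,-0.002,0.001]]]
```

>>> {"name": "drive_tool", "arguments": {"motion": [[40,[-2,0,24],[0,0,0]],[40,[0,0,26],[0,0,0]],[40,[0,0,0],[0,0,0]],[40,[0,0,6],[0,0,0]],[40,[0,0,6],[0,0,0]],[40,[0,0,4],[0,0,0]],[40,[0,0,0],[0,0,0]]]}}

```text
time_s: 8.3
ee_pos: [0.6445, 0.1692, 0.0497]
tcp_rot: [-0.465, -3.107, 0.0]
ft_force: [0.1, 0.2, -1.4]
finger_gap: 0.0559
gripper_force: 25.0
```

```bash
python3 - <<'E'
from fit import *
plan(.6438,.1698,.0476,-.297+np.pi/2,40)
E
```

```text
from [0.6445 0.1692 0.0497] yaw 1.274 -> 1.274 q7 1.07 dist [-0.7  0.6 -2.1] n 1
[[40,[0.9,0.4,2.1],[-0.0,-0.0,0.0]]]
```

>>> {"name": "drive_tool", "arguments": {"motion": [[40,[0,0,2],[0,0,0]],[40,[0,0,1.5],[0,0,0]],[40,[0,0,0],[0,0,0]]]}}

```text
time_s: 8.68
ee_pos: [0.6444, 0.1695, 0.0464]
tcp_rot: [-0.464, -3.107, -0.0]
ft_force: [-1.8, 2.2, 0.7]
finger_gap: 0.0556
gripper_force: 25.0
```

>>> {"name": "drive_tool", "arguments": {"motion": [[60,[0,0,0],[0,0,0]],[87,[0,0,0],[0,0,0]],[87,[0,0,0],[0,0,0]],[87,[0,0,-50],[0,0,0]],[87,[-20,0,-50],[0,0,0]],[87,[-40,0,0],[0,0,0]],[87,[0,0,0],[0,0,0]]]}}

```text
time_s: 9.55
ee_pos: [0.7038, 0.1496, 0.1465]
tcp_rot: [0.468, 3.105, -0.002]
ft_force: [-0.3, -0.3, -0.5]
finger_gap: 0.0871
gripper_force: 0.0
```

```bash
python3 - <<'E'
from fit import *
import pickle
p=imaging.get_image("wrist"); pickle.dump(p,open("w5.pkl","wb")); print(tcp()[0])
D,e=edges(p,15,40)
t="tier_deep"
for z0 in (.009,.015):
    r=fit(p,t,.644,.170,D=D,yaws=np.arange(-.5,-.1,.05),rng=.006,z0=z0); print(z0,[np.round(a,4) for a in r[::5]])
    if z0==.009:T=[tile(p,t,r[0][1:],z0,S=300,draw=d,zp=.03) for d in (1,0)]
save(p,"fit4",np.hstack(T))
E
```

```text
[0.70245003 0.15067879 0.14588129]
0.009 [array([ 0.8145,  0.6457,  0.1681, -0.291 ]), array([ 0.8147,  0.6457,  0.1681, -0.2908]), array([ 1.2536,  0.6478,  0.1695, -0.1654])]
0.015 [array([ 0.9862,  0.645 ,  0.1683, -0.2975]), array([ 0.9864,  0.645 ,  0.1683, -0.2965]), array([ 1.32  ,  0.6471,  0.1696, -0.1438])]
```

View pics/fit4.png

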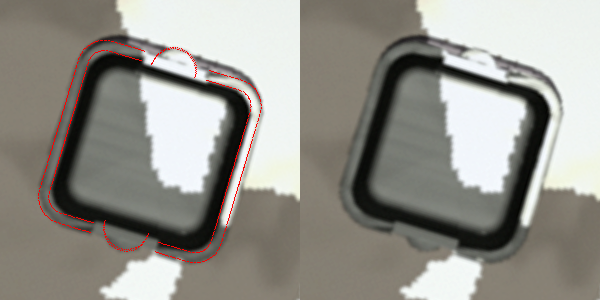

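The deep tier is seated: the 9 mm height model fits best, at (0.645,0.169), yaw −0.29. Next is the divided tier, gripped along its lug axis to keep clear of the mug.

```bash
python3 - <<'E'
from fit import *
print(tcp()[2]["joints"])
plan(.545,.400,.165,-.379,87)
E
```

```text
[-0.4762731   0.6101283   0.30798936  1.30832006 -0.18337939  1.25104588
  1.10959929]
from [0.7025 0.1507 0.1459] yaw 1.273 -> 2.763 q7 1.11 dist [-157.5  249.3   19.1] n 9
[[87,[24.9,21.3,-2.1],[-0.0,-0.0,-0.166]],[87,[21.0,25.2,-2.1],[-0.0,-0.0,-0.166]],[87,[16.6,28.3,-2.1],[-0.0,-0.0,-0.166]],[87,[11.7,30.6,-2.1],[-0.0,-0.0,-0.166]],[87,[6.4,32.1,-2.1],[-0.0,-0.0,-0.166]],[87,[1.0,32.7,-2.1],[-0.0,-0.0,-0.166]],[87,[-4.4,32.5,-2.1],[-0.0,-0.0,-0.166]],[87,[-9.7,31.3,-2.1],[-0.0,-0.0,-0.166]],[87,[-14.7,29.3,-2.1],[-0.0,-0.0,-0.166]]]
```

```bash
python3 - <<'E'
from fit import *
plan(.545,.400,.165,-.379,87,sym=False,amax=.185)
E
```

```text
from [0.7025 0.1507 0.1459] yaw 1.273 -> -0.379 q7 1.11 dist [-157.5  249.3   19.1] n 9
[[87,[24.9,21.3,-2.1],[-0.0,0.0,0.184]],[87,[28.3,16.4,-2.1],[-0.0,0.0,0.184]],[87,[30.9,11.0,-2.1],[-0.0,0.0,0.184]],[87,[32.4,5.1,-2.1],[-0.0,0.0,0.184]],[87,[32.8,-0.9,-2.1],[-0.0,0.0,0.184]],[87,[32.0,-6.9,-2.1],[-0.0,0.0,0.184]],[87,[30.2,-12.6,-2.1],[-0.0,0.0,0.184]],[87,[27.4,-17.9,-2.1],[-0.0,0.0,0.184]],[87,[23.7,-22.6,-2.1],[-0.0,0.0,0.184]]]
```

>>> {"name": "drive_tool", "arguments": {"motion": [[87,[25,21,-3],[0,0,0.184]],[87,[28,16,-3],[0,0,0.184]],[87,[31,11,-3],[0,0,0.184]],[87,[32,5,-2],[0,0,0.184]],[87,[33,-1,-2],[0,0,0.184]],[87,[32,-7,-2],[0,0,0.184]],[87,[30,-13,-2],[0,0,0.184]],[87,[27,-18,-2],[0,0,0.184]],[87,[24,-23,-2],[0,0,0.18]],[87,[0,0,0],[0,0,0]]]}}

```text
time_s: 10.85
ee_pos: [0.5397, 0.4032, 0.1669]
tcp_rot: [-2.593, -1.769, 0.002]
ft_force: [-0.3, -0.3, 0.3]
finger_gap: 0.0871
gripper_force: 0.0
```

```bash
python3 - <<'E'
from fit import *
print(tcp()[2]["joints"])
plan(.545,.400,.032,-.379,87,sym=False,amax=.185)
E
```

```text
[-1.11136384  0.53484631  0.57401254  1.44216674 -0.29799721  1.25247362
 -0.88097145]
from [0.5397 0.4032 0.1669] yaw -0.373 -> -0.379 q7 -0.88 dist [   5.3   -3.2 -134.9] n 3
[[87,[-0.3,2.1,44.9],[-0.001,-0.0,0.002]],[87,[-0.3,2.1,44.9],[-0.001,-0.0,0.002]],[87,[-0.3,2.1,45.0],[-0.001,-0.0,0.002]]]
```

>>> {"name": "drive_tool", "arguments": {"motion": [[87,[0,6,35],[0,0,0.006]],[87,[0,0,45],[0,0,0]],[87,[0,0,40],[0,0,0]],[87,[0,0,0],[0,0,0]],[87,[0,0,12],[0,0,0]],[87,[0,0,0],[0,0,0]]]}}

```text
time_s: 11.6
ee_pos: [0.5489, 0.3973, 0.0361]
tcp_rot: [-2.604, -1.757, -0.001]
ft_force: [-0.3, 0.4, 0.1]
finger_gap: 0.0868
gripper_force: 0.0
```

```bash
python3 - <<'E'
from fit import *
plan(.545,.400,.032,-.379,87,sym=False,amax=.185)
E
```

```text
from [0.5489 0.3973 0.0361] yaw -0.384 -> -0.379 q7 -0.83 dist [-3.9  2.7 -4.1] n 1
[[87,[1.1,-4.6,4.1],[0.0,-0.001,-0.005]]]
```

>>> {"name": "drive_tool", "arguments": {"motion": [[87,[1,-4,4],[0,0,-0.005]],[87,[0,0,0],[0,0,0]],[45,[0,0,0],[0,0,0]],[45,[0,0,0],[0,0,0]],[45,[0,0,0],[0,0,0]],[45,[0,0,0],[0,0,0]]], "squeeze": 25}}

```text
time_s: 12.35
ee_pos: [0.5453, 0.3996, 0.0314]
tcp_rot: [-2.6, -1.763, 0.0]
ft_force: [-0.5, 0.8, 0.9]
finger_gap: 0.0556
gripper_force: 25.1
```

>>> {"name": "drive_tool", "arguments": {"motion": [[45,[0,0,-40],[0,0,0]],[45,[0,0,-50],[0,0,0]],[45,[0,0,-50],[0,0,0]],[45,[0,0,0],[0,0,0]]]}}

```text
time_s: 12.85
ee_pos: [0.5472, 0.4005, 0.176]
tcp_rot: [-2.6, -1.762, -0.011]
ft_force: [0.1, 0.2, -1.4]
finger_gap: 0.0557
gripper_force: 25.0
```

```bash
python3 - <<'E'
from fit import *
plan(.6419,.1587,.155,-.294,45,sym=False,amax=.185,smax=45)
E
```

```text
from [0.5472 0.4005 0.176 ] yaw -0.379 -> -0.294 q7 -0.88 dist [  94.7 -241.8  -21. ] n 6
[[45,[-31.6,29.6,3.4],[0.001,-0.001,-0.014]],[45,[-32.0,29.1,3.4],[0.001,-0.001,-0.014]],[45,[-32.4,28.7,3.4],[0.001,-0.001,-0.014]],[45,[-32.8,28.2,3.4],[0.001,-0.001,-0.014]],[45,[-33.2,27.8,3.4],[0.001,-0.001,-0.014]],[45,[-33.6,27.3,3.4],[0.001,-0.001,-0.014]]]
```

>>> {"name": "drive_tool", "arguments": {"motion": [[45,[-32,30,3],[0,0,-0.014]],[45,[-32,29,3],[0,0,-0.014]],[45,[-32,29,3],[0,0,-0.014]],[45,[-33,28,4],[0,0,-0.014]],[45,[-33,28,4],[0,0,-0.014]],[45,[-34,27,4],[0,0,-0.014]],[45,[0,0,0],[0,0,0]],[45,[0,0,0],[0,0,0]],[45,[0,0,0],[0,0,0]]]}}

```text
time_s: 13.98
ee_pos: [0.6396, 0.159, 0.1499]
tcp_rot: [-2.521, -1.873, 0.0]
ft_force: [0.7, 0.0, -1.8]
finger_gap: 0.0559
gripper_force: 25.0
```

```bash
python3 - <<'E'
from fit import *
plan(.6419,.1587,.105,-.294,45,sym=False,amax=.185,smax=45)
E
```

```text
from [0.6396 0.159  0.1499] yaw -0.293 -> -0.294 q7 -0.39 dist [  2.3  -0.3 -44.9] n 1
[[45,[0.4,2.3,44.9],[-0.001,-0.0,0.001]]]
```

>>> {"name": "drive_tool", "arguments": {"motion": [[45,[0,2,22],[0,0,0]],[45,[0,0,23],[0,0,0]],[45,[0,0,0],[0,0,0]],[45,[0,0,6],[0,0,0]],[45,[0,0,6],[0,0,0]],[45,[0,0,0],[0,0,0]]]}}

```text
time_s: 14.72
ee_pos: [0.6419, 0.1568, 0.0931]
tcp_rot: [-2.524, -1.871, 0.0]
ft_force: [0.5, 0.4, -1.2]
finger_gap: 0.0558
gripper_force: 25.0
```

```bash
python3 - <<'E'
from fit import *
plan(.6419,.1587,.0834,-.294,45,sym=False,amax=.185,smax=45)
E
```

```text
from [0.6419 0.1568 0.0931] yaw -0.295 -> -0.294 q7 -0.36 dist [-0.   1.9 -9.7] n 1
[[45,[1.8,-0.6,9.7],[-0.0,0.0,-0.001]]]
```

>>> {"name": "drive_tool", "arguments": {"motion": [[45,[1.8,0,3],[0,0,0]],[45,[0,0,3],[0,0,0]],[45,[0,0,3],[0,0,0]],[45,[0,0,1.5],[0,0,0]],[45,[0,0,0],[0,0,0]]]}}

```text
time_s: 15.35
ee_pos: [0.6426, 0.1584, 0.0834]
tcp_rot: [-2.524, -1.871, -0.0]
ft_force: [-2.7, -0.8, 5.2]
finger_gap: 0.0554
gripper_force: 25.1
```

>>> {"name": "drive_tool", "arguments": {"motion": [[45,[0,0,0.5],[0,0,0]],[60,[0,0,0],[0,0,0]],[87,[0,0,0],[0,0,0]],[87,[0,0,0],[0,0,0]],[87,[0,0,-45],[0,0,0]],[87,[-25,0,-45],[0,0,0]],[87,[-35,0,0],[0,0,0]],[87,[0,0,0],[0,0,0]]]}}

```text
time_s: 16.35
ee_pos: [0.6251, 0.0975, 0.1733]
tcp_rot: [2.527, 1.865, 0.001]
ft_force: [-0.3, 0.1, -0.2]
finger_gap: 0.0869
gripper_force: 0.0
```

```bash
python3 - <<'E'
from fit import *
import pickle
p=imaging.get_image("wrist"); pickle.dump(p,open("w6.pkl","wb")); print(tcp()[0])
D,e=edges(p,15,40)
t="tier_divided"
for z0 in (.046,.052,.058,.064):
    r=fit(p,t,.644,.170,D=D,yaws=np.arange(-.5,-.1,.05),rng=.006,z0=z0); print(z0,[np.round(a,4) for a in r[::5]])
    if z0==.052:T=[tile(p,t,r[0][1:],z0,S=300,draw=d,zp=.07) for d in (1,0)]
save(p,"fit5",np.hstack(T))
E
```

```text
[0.62508768 0.09983453 0.17266506]
0.046 [array([ 0.6574,  0.6466,  0.1698, -0.294 ]), array([ 0.6574,  0.6466,  0.1699, -0.2948]), array([ 0.839 ,  0.645 ,  0.1679, -0.3598])]
0.052 [array([ 0.474 ,  0.646 ,  0.1685, -0.2811]), array([ 0.4742,  0.646 ,  0.1686, -0.2811]), array([ 0.4762,  0.6462,  0.1685, -0.2773])]
0.058 [array([ 0.6249,  0.6464,  0.1687, -0.2817]), array([ 0.625 ,  0.6464,  0.1687, -0.2815]), array([ 0.6251,  0.6464,  0.1687, -0.2814])]
0.064 [array([ 0.9828,  0.6448,  0.1676, -0.2486]), array([ 0.9829,  0.6459,  0.1672, -0.2478]), array([ 1.0036,  0.6467,  0.167 , -0.3009])]
```

View pics/fit5.png

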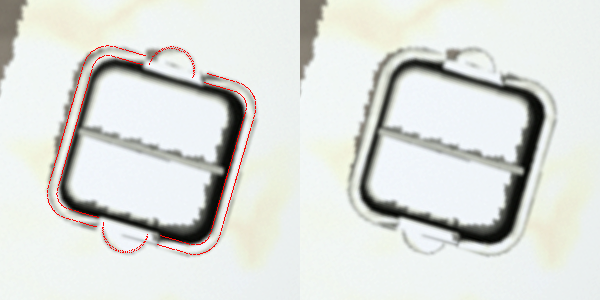

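The divided tier is home; the 52 mm height fits best. Now to view the square lid.

```bash
python3 - <<'E'
from fit import *
plan(.476,.274,.165,1.333,87,sym=False,amax=.184)
E
```

```text
from [0.6251 0.0998 0.1727] yaw -0.297 -> 1.333 q7 -0.32 dist [-149.1  174.2   -7.7] n 9
[[87,[13.7,-21.5,0.9],[0.0,-0.0,-0.181]],[87,[17.3,-18.7,0.9],[0.0,-0.0,-0.181]],[87,[20.4,-15.3,0.9],[0.0,-0.0,-0.181]],[87,[22.8,-11.4,0.9],[0.0,-0.0,-0.181]],[87,[24.5,-7.1,0.9],[0.0,-0.0,-0.181]],[87,[25.3,-2.5,0.9],[0.0,-0.0,-0.181]],[87,[25.4,2.1,0.9],[0.0,-0.0,-0.181]],[87,[24.6,6.6,0.9],[0.0,-0.0,-0.181]],[87,[23.0,10.9,0.9],[0.0,-0.0,-0.181]]]
```

>>> {"name": "drive_tool", "arguments": {"motion": [[87,[14,-21,1],[0,0,-0.181]],[87,[17,-19,1],[0,0,-0.181]],[87,[20,-15,1],[0,0,-0.181]],[87,[23,-11,1],[0,0,-0.181]],[87,[24,-7,1],[0,0,-0.181]],[87,[25,-3,1],[0,0,-0.181]],[87,[25,2,1],[0,0,-0.181]],[87,[25,7,1],[0,0,-0.181]],[87,[23,11,1],[0,0,-0.181]],[87,[0,0,0],[0,0,0]]]}}

```text
time_s: 17.65
ee_pos: [0.4752, 0.2768, 0.163]
tcp_rot: [-0.363, -3.119, -0.001]
ft_force: [-0.2, -0.4, -0.0]
finger_gap: 0.0874
gripper_force: 0.0
```

```bash
python3 - <<'E'
from fit import *
import pickle
p=imaging.get_image("wrist"); pickle.dump(p,open("w7.pkl","wb"))
D,e=edges(p,15,40)
r=fit(p,"lid_square",.4184,.2877,D=D,yaws=np.arange(-.5,0,.05),rng=.006); print([np.round(a,4) for a in r[::3]])
v=r[0]
plan(v[1],v[2],.0405,v[3]+np.pi/2,87)
r=fit(p,"pot_round",.4104,.1566,D=D,yaws=np.arange(-.9,-.1,.05),rng=.009); print([np.round(a,4) for a in r[::3]])
E
```

```text
[array([ 0.4231,  0.4182,  0.2882, -0.2396]), array([ 0.4231,  0.4182,  0.2882, -0.2396]), array([ 0.4233,  0.4182,  0.2882, -0.2391]), array([ 0.4233,  0.4182,  0.2882, -0.2393])]
from [0.4762 0.2752 0.1631] yaw 1.334 -> 1.331 q7 0.79 dist [ -58.1   12.9 -122.6] n 3
[[87,[19.8,-0.3,40.9],[-0.0,-0.0,0.001]],[87,[19.8,-0.4,40.9],[-0.0,-0.0,0.001]],[87,[19.8,-0.4,40.9],[-0.0,-0.0,0.001]]]
[array([ 0.3846,  0.4068,  0.1562, -0.4096]), array([ 0.3847,  0.4068,  0.1562, -0.4092]), array([ 0.3848,  0.4068,  0.1562, -0.4093]), array([ 0.3848,  0.4068,  0.1562, -0.4093])]
```

>>> {"name": "drive_tool", "arguments": {"motion": [[50,[30,-1,0],[0,0,0]],[50,[29,0,0],[0,0,0]],[50,[0,0,40],[0,0,0]],[50,[0,0,40],[0,0,0]],[50,[0,0,25],[0,0,0]],[50,[0,0,0],[0,0,0]],[50,[0,0,0],[0,0,0]]]}}

```text
time_s: 18.58
ee_pos: [0.4201, 0.2871, 0.0594]
tcp_rot: [0.374, 3.118, 0.001]
ft_force: [-0.1, 0.4, 0.6]
finger_gap: 0.0504
gripper_force: 0.0
```

```bash
python3 - <<'E'
from fit import *
plan(.4182,.2882,.0405,1.331,50)
E
```

```text
from [0.4201 0.2871 0.0594] yaw 1.332 -> 1.331 q7 0.72 dist [ -1.9   1.1 -18.9] n 1
[[50,[2.2,0.6,18.9],[0.001,0.001,0.001]]]
```

>>> {"name": "drive_tool", "arguments": {"motion": [[50,[2,0.5,12],[0,0,0]],[50,[0,0,7],[0,0,0]],[50,[0,0,0],[0,0,0]],[0,[0,0,0],[0,0,0]],[0,[0,0,0],[0,0,0]],[0,[0,0,0],[0,0,0]],[0,[0,0,0],[0,0,0]],[0,[0,0,0],[0,0,0]]], "squeeze": 20}}

```text
time_s: 19.58
ee_pos: [0.4175, 0.288, 0.0395]
tcp_rot: [0.371, 3.119, 0.0]
ft_force: [-1.0, -0.0, 0.1]
finger_gap: 0.0118
gripper_force: 20.0
```

>>> {"name": "drive_tool", "arguments": {"motion": [[0,[0,0,-40],[0,0,0]],[0,[0,0,-45],[0,0,0]],[0,[0,0,-40],[0,0,0]],[0,[0,0,0],[0,0,0]]]}}

```text
time_s: 20.08
ee_pos: [0.4188, 0.289, 0.1674]
tcp_rot: [0.371, 3.116, 0.007]
ft_force: [0.1, 0.4, -1.5]
finger_gap: 0.0115
gripper_force: 20.0
```

```bash
python3 - <<'E'
from fit import *
plan(.645,.1688,.165,1.284,0,smax=45)
E
```

```text
from [0.4188 0.289  0.1674] yaw 1.334 -> 1.284 q7 0.68 dist [ 226.2 -120.2   -2.4] n 6
[[0,[-41.4,-10.6,0.5],[0.001,0.0,0.008]],[0,[-41.4,-10.3,0.5],[0.001,0.0,0.008]],[0,[-41.5,-10.0,0.5],[0.001,0.0,0.008]],[0,[-41.6,-9.6,0.5],[0.001,0.0,0.008]],[0,[-41.7,-9.3,0.5],[0.001,0.0,0.008]],[0,[-41.7,-9.0,0.5],[0.001,0.0,0.008]]]
```

>>> {"name": "drive_tool", "arguments": {"motion": [[0,[-41.5,-10.5,0],[0,0,0.008]],[0,[-41.5,-10.5,0],[0,0,0.008]],[0,[-41.5,-10,0],[0,0,0.008]],[0,[-41.5,-9.5,0],[0,0,0.008]],[0,[-41.5,-9,0],[0,0,0.008]],[0,[-42,-9,0],[0,0,0.008]],[0,[0,0,0],[0,0,0]],[0,[0,0,0],[0,0,0]],[0,[0,0,10],[0,0,0]],[0,[0,0,0],[0,0,0]]]}}

```text
time_s: 21.32
ee_pos: [0.6426, 0.1688, 0.1532]
tcp_rot: [-0.443, -3.108, 0.0]
ft_force: [-0.3, 0.5, -0.4]
finger_gap: 0.0116
gripper_force: 20.0
```

```bash
python3 - <<'E'
from fit import *
plan(.645,.1688,.128,1.284,0,smax=45)
E
```

```text
from [0.6426 0.1688 0.1532] yaw 1.287 -> 1.284 q7 1.1 dist [  2.4   0.  -25.2] n 1
[[0,[-2.3,0.7,25.2],[-0.001,-0.002,0.003]]]
```

>>> {"name": "drive_tool", "arguments": {"motion": [[0,[-2,0.5,13],[0,0,0.003]],[0,[0,0,12],[0,0,0]],[0,[0,0,0],[0,0,0]],[0,[0,0,4],[0,0,0]],[0,[0,0,3],[0,0,0]],[0,[0,0,2],[0,0,0]],[0,[0,0,0],[0,0,0]]]}}

```text
time_s: 22.2
ee_pos: [0.6459, 0.1679, 0.1203]
tcp_rot: [-0.45, -3.109, -0.0]
ft_force: [-0.4, -0.1, -1.3]
finger_gap: 0.0117
gripper_force: 20.0
```

```bash
python3 - <<'E'
from fit import *
plan(.645,.1688,.1165,1.284,0,smax=45)
E
```

```text
from [0.6459 0.1679 0.1203] yaw 1.283 -> 1.284 q7 1.11 dist [-0.9  0.9 -3.8] n 1
[[0,[1.1,0.6,3.8],[0.0,-0.0,-0.001]]]
```

>>> {"name": "drive_tool", "arguments": {"motion": [[0,[0.5,0.5,2],[0,0,0]],[0,[0,0,2],[0,0,0]],[0,[0,0,1],[0,0,0]],[0,[0,0,0],[0,0,0]]]}}

```text
time_s: 22.7
ee_pos: [0.6458, 0.1687, 0.1165]
tcp_rot: [0.45, 3.109, 0.001]
ft_force: [-3.5, -0.7, 7.4]
finger_gap: 0.0115
gripper_force: 20.0
```

Contact at the expected seated height (0.1165). I release, rise and look.

>>> {"name": "drive_tool", "arguments": {"motion": [[20,[0,0,0],[0,0,0]],[50,[0,0,0],[0,0,0]],[50,[0,0,0],[0,0,0]],[50,[0,0,-45],[0,0,0]],[50,[-30,0,-20],[0,0,0]],[87,[-30,0,0],[0,0,0]],[87,[0,0,0],[0,0,0]]]}}

```text
time_s: 23.58
ee_pos: [0.7043, 0.1499, 0.1798]
tcp_rot: [0.453, 3.108, -0.002]
ft_force: [-0.1, -0.2, -1.1]
finger_gap: 0.0623
gripper_force: 0.0
```

```bash
python3 - <<'E'
from fit import *
p=imaging.get_image("wrist"); print(tcp()[0])
D,e=edges(p,15,40)
t="lid_square"
for z0 in (.071,.077,.083):
    r=fit(p,t,.645,.169,D=D,yaws=np.arange(-.5,-.1,.05),rng=.006,z0=z0); print(z0,[np.round(a,4) for a in r[::5]])
    if z0==.077:T=[tile(p,t,r[0][1:],z0,S=300,draw=d,zp=.09) for d in (1,0)]
save(p,"fit6",np.hstack(T))
plan(.407+.052,.1562-.022,.165,-.409+np.pi/2)
E
```

```text
[0.70330107 0.15079206 0.17965034]
0.071 [array([ 0.4834,  0.6463,  0.1673, -0.2816]), array([ 0.4835,  0.6463,  0.1673, -0.2816]), array([ 0.4836,  0.6463,  0.1673, -0.2814])]
0.077 [array([ 0.5102,  0.6459,  0.1678, -0.2893]), array([ 0.5103,  0.6459,  0.1678, -0.2893]), array([ 0.5105,  0.6459,  0.1678, -0.2894])]
0.083 [array([ 1.2301,  0.6473,  0.1677, -0.2687]), array([ 1.2302,  0.6472,  0.1677, -0.2682]), array([ 1.2498,  0.6466,  0.1676, -0.2754])]
from [0.7033 0.1508 0.1797] yaw 1.282 -> 1.162 q7 1.15 dist [-244.3  -16.6  -14.7] n 5
[[87,[45.9,-17.1,3.0],[-0.0,-0.0,0.024]],[87,[45.5,-18.2,3.0],[-0.0,-0.0,0.024]],[87,[45.0,-19.3,3.0],[-0.0,-0.0,0.024]],[87,[44.5,-20.4,3.0],[-0.0,-0.0,0.024]],[87,[44.0,-21.4,3.0],[-0.0,-0.0,0.024]]]
```

View pics/fit6.png

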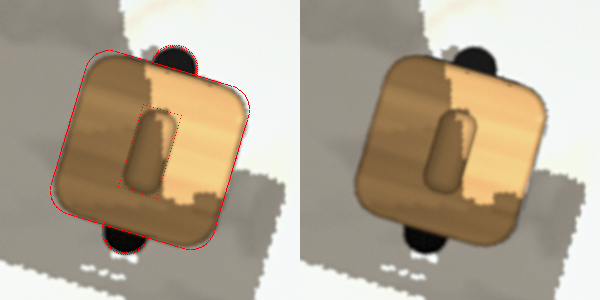

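The square lid is home and level, so the square box is complete. Next, the pot.

>>> {"name": "drive_tool", "arguments": {"motion": [[87,[46,-17,0],[0,0,0.024]],[87,[45,-18,0],[0,0,0.024]],[87,[45,-19,0],[0,0,0.024]],[87,[45,-20,5],[0,0,0.024]],[87,[44,-21,10],[0,0,0.024]],[87,[0,0,0],[0,0,0]],[87,[0,0,0],[0,0,0]]]}}

```text
time_s: 24.5
ee_pos: [0.4593, 0.1365, 0.1658]
tcp_rot: [0.634, 3.076, 0.002]
ft_force: [0.4, 0.5, 0.4]
finger_gap: 0.0871
gripper_force: 0.0
```

```bash
python3 - <<'E'
from fit import *
p=imaging.get_image("wrist")
D,e=edges(p,15,40)
r=fit(p,"pot_round",.407,.1562,D=D,yaws=np.arange(-.9,.1,.05),rng=.006); print([np.round(a,4) for a in r[::3]])
v=r[0]; plan(v[1],v[2],.037,v[3]+np.pi/2,87,smax=45)
E
```

```text
[array([ 0.6556,  0.4071,  0.156 , -0.4092]), array([ 0.6557,  0.4071,  0.156 , -0.4103]), array([ 0.6557,  0.4071,  0.156 , -0.4104]), array([ 0.6557,  0.4071,  0.156 , -0.4097])]
from [0.4598 0.1364 0.1659] yaw 1.164 -> 1.162 q7 0.81 dist [ -52.7   19.7 -128.9] n 4
[[87,[14.1,-0.7,32.2],[0.0,0.0,0.001]],[87,[14.1,-0.7,32.2],[0.0,0.0,0.001]],[87,[14.1,-0.8,32.2],[0.0,0.0,0.001]],[87,[14.1,-0.8,32.2],[0.0,0.0,0.001]]]
```

>>> {"name": "drive_tool", "arguments": {"motion": [[87,[28,-1.5,0],[0,0,0]],[87,[28,-1.5,0],[0,0,0]],[87,[0,0,40],[0,0,0]],[87,[0,0,45],[0,0,0]],[87,[0,0,34],[0,0,0]],[87,[0,0,0],[0,0,0]],[87,[0,0,0],[0,0,0]]]}}

```text
time_s: 25.42
ee_pos: [0.4079, 0.1557, 0.0476]
tcp_rot: [0.636, 3.075, 0.001]
ft_force: [0.0, -0.3, -0.4]
finger_gap: 0.087
gripper_force: 0.0
```

```bash
python3 - <<'E'
from fit import *
plan(.4071,.156,.037,1.162,87)
E
```

```text
from [0.4079 0.1557 0.0476] yaw 1.163 -> 1.162 q7 0.76 dist [ -0.8   0.3 -10.6] n 1
[[87,[0.8,-0.0,10.6],[0.001,0.001,0.001]]]
```

>>> {"name": "drive_tool", "arguments": {"motion": [[87,[1,0,10.5],[0,0,0]],[87,[0,0,0],[0,0,0]],[40,[0,0,0],[0,0,0]],[40,[0,0,0],[0,0,0]],[40,[0,0,0],[0,0,0]],[40,[0,0,0],[0,0,0]],[40,[0,0,0],[0,0,0]]], "squeeze": 25}}

```text
time_s: 26.3
ee_pos: [0.4059, 0.1559, 0.036]
tcp_rot: [0.636, 3.076, 0.0]
ft_force: [0.6, 0.5, 0.8]
finger_gap: 0.0554
gripper_force: 24.9
```

>>> {"name": "drive_tool", "arguments": {"motion": [[40,[0,0,-40],[0,0,0]],[40,[0,0,-45],[0,0,0]],[40,[0,0,-40],[0,0,0]],[40,[0,0,0],[0,0,0]]]}}

```text
time_s: 26.8
ee_pos: [0.4072, 0.1565, 0.1634]
tcp_rot: [0.636, 3.073, 0.006]
ft_force: [0.2, -0.1, -1.7]
finger_gap: 0.0559
gripper_force: 24.9
```

```bash
python3 - <<'E'
from fit import *
plan(.640,.2882,.15,-.475+np.pi/2,40,smax=45)
E
```

```text
from [0.4072 0.1565 0.1634] yaw 1.163 -> 1.096 q7 0.68 dist [232.8 131.7 -13.4] n 6
[[40,[-26.9,35.5,2.5],[0.001,0.0,0.011]],[40,[-26.5,35.8,2.4],[0.001,0.0,0.011]],[40,[-26.1,36.1,2.4],[0.001,0.0,0.011]],[40,[-25.7,36.4,2.4],[0.001,0.0,0.011]],[40,[-25.3,36.7,2.3],[0.001,0.0,0.011]],[40,[-24.9,37.0,2.3],[0.001,0.0,0.011]]]
```

The gripper body would come too close to the finished stack with this grip. The pot is round, so I set it down and regrip it turned about 1 rad.

>>> {"name": "drive_tool", "arguments": {"motion": [[40,[0,0,45],[0,0,0]],[40,[0,0,45],[0,0,0]],[40,[0,0,25],[0,0,0]],[40,[0,0,0],[0,0,0]],[40,[0,0,0],[0,0,0]]]}}

```text
time_s: 27.42
ee_pos: [0.406, 0.1558, 0.0464]
tcp_rot: [0.636, 3.076, 0.0]
ft_force: [0.2, 0.1, 0.4]
finger_gap: 0.0558
gripper_force: 24.9
```

```bash
python3 - <<'E'
from fit import *
plan(.4059,.1559,.036,1.163,40)
E
```

```text
from [0.406  0.1558 0.0464] yaw 1.163 -> 1.163 q7 0.76 dist [ -0.1   0.1 -10.4] n 1
[[40,[0.2,0.1,10.4],[0.0,0.0,-0.0]]]
```

>>> {"name": "drive_tool", "arguments": {"motion": [[40,[0,0,6],[0,0,0]],[40,[0,0,4],[0,0,0]],[40,[0,0,0],[0,0,0]],[60,[0,0,0],[0,0,0]],[87,[0,0,0],[0,0,0]],[87,[0,0,0],[0,0,0]]]}}

```text
time_s: 28.18
ee_pos: [0.4058, 0.1558, 0.0359]
tcp_rot: [0.636, 3.076, 0.0]
ft_force: [0.3, -0.2, 0.4]
finger_gap: 0.0727
gripper_force: 0.0
```

>>> {"name": "drive_tool", "arguments": {"motion": [[87,[-1,0,0],[0,0,0.17]],[87,[0,0,0],[0,0,0.17]],[87,[0,0,0],[0,0,0.17]],[87,[0,0,0],[0,0,0.17]],[87,[0,0,0],[0,0,0.17]],[87,[0,0,0],[0,0,0.15]],[87,[0,0,0],[0,0,0]],[87,[0,0,0],[0,0,0]]]}}

```text
time_s: 29.18
ee_pos: [0.4067, 0.1555, 0.0359]
tcp_rot: [-2.029, -2.398, -0.0]
ft_force: [-0.2, -0.2, 0.0]
finger_gap: 0.0869
gripper_force: 0.0
```

```bash
python3 - <<'E'
from fit import *
plan(.4066,.156,.036,.166,87)
E
```

```text
from [0.4067 0.1555 0.0359] yaw 0.166 -> 0.166 q7 -0.2 dist [-0.1  0.5  0.1] n 1
[[87,[0.5,0.0,-0.1],[0.0,-0.0,0.0]]]
```

>>> {"name": "drive_tool", "arguments": {"motion": [[40,[0,0,0],[0,0,0]],[40,[0,0,0],[0,0,0]],[40,[0,0,0],[0,0,0]],[40,[0,0,0],[0,0,0]],[40,[0,0,0],[0,0,0]]], "squeeze": 25}}

```text
time_s: 29.8
ee_pos: [0.4067, 0.1554, 0.0359]
tcp_rot: [-2.033, -2.395, 0.0]
ft_force: [-0.9, -0.3, 0.9]
finger_gap: 0.0558
gripper_force: 25.0
```

>>> {"name": "drive_tool", "arguments": {"motion": [[40,[0,0,-40],[0,0,0]],[40,[0,0,-45],[0,0,0]],[40,[0,0,-40],[0,0,0]],[40,[0,0,0],[0,0,0]]]}}

```text
time_s: 30.3
ee_pos: [0.4081, 0.1562, 0.1634]
tcp_rot: [2.033, 2.394, 0.008]
ft_force: [-0.2, 0.1, -1.8]
finger_gap: 0.0559
gripper_force: 25.0
```

```bash
python3 - <<'E'
from fit import *
plan(.640,.2882,.15,.1,40,smax=45)
E
```

```text
from [0.4081 0.1562 0.1634] yaw 0.163 -> 0.1 q7 -0.32 dist [231.9 132.  -13.4] n 6
[[40,[15.4,41.7,2.5],[0.001,-0.001,0.011]],[40,[15.9,41.5,2.4],[0.001,-0.001,0.011]],[40,[16.3,41.3,2.4],[0.001,-0.001,0.011]],[40,[16.8,41.2,2.3],[0.001,-0.001,0.011]],[40,[17.3,41.0,2.2],[0.001,-0.001,0.011]],[40,[17.7,40.8,2.2],[0.001,-0.001,0.011]]]
```

>>> {"name": "drive_tool", "arguments": {"motion": [[40,[15.5,41.5,2],[0,0,0.011]],[40,[16,41.5,2],[0,0,0.011]],[40,[16,41.5,2],[0,0,0.011]],[40,[17,41,2],[0,0,0.011]],[40,[17,41,2],[0,0,0.011]],[40,[17.5,41,3],[0,0,0.011]],[40,[0,0,0],[0,0,0]],[40,[0,0,20],[0,0,0]],[40,[0,0,20],[0,0,0]],[40,[0,0,0],[0,0,0]]]}}

```text
time_s: 31.55
ee_pos: [0.6367, 0.2862, 0.1052]
tcp_rot: [-2.11, -2.325, 0.006]
ft_force: [-0.8, -0.4, -0.8]
finger_gap: 0.0557
gripper_force: 25.0
```

```bash
python3 - <<'E'
from fit import *
plan(.640,.2878,.06,.097,40,smax=45)
E
```

```text
from [0.6367 0.2862 0.1052] yaw 0.097 -> 0.097 q7 -0.18 dist [  3.3   1.6 -45.2] n 2
[[40,[0.6,1.8,22.6],[-0.002,0.001,-0.0]],[40,[0.6,1.8,22.6],[-0.002,0.001,-0.0]]]
```

>>> {"name": "drive_tool", "arguments": {"motion": [[40,[1,3,20],[0,0,0]],[40,[0,0,22],[0,0,0]],[40,[0,0,0],[0,0,0]],[40,[0,0,4],[0,0,0]],[40,[0,0,4],[0,0,0]],[40,[0,0,0],[0,0,0]],[40,[0,0,0],[0,0,0]]]}}

```text
time_s: 32.42
ee_pos: [0.6416, 0.2882, 0.0582]
tcp_rot: [2.111, 2.326, 0.001]
ft_force: [-0.5, -0.9, -1.2]
finger_gap: 0.0563
gripper_force: 25.0
```

```bash
python3 - <<'E'
from fit import *
plan(.640,.2878,.045,.097,40,smax=45)
E
```

```text
from [0.6416 0.2882 0.0582] yaw 0.097 -> 0.097 q7 -0.17 dist [ -1.6  -0.4 -13.2] n 1
[[40,[-0.3,-1.7,13.2],[0.0,-0.0,-0.0]]]
```

>>> {"name": "drive_tool", "arguments": {"motion": [[40,[0,-1,4],[0,0,0]],[40,[0,0,4],[0,0,0]],[40,[0,0,3],[0,0,0]],[40,[0,0,2],[0,0,0]],[40,[0,0,0],[0,0,0]]]}}

```text
time_s: 33.05
ee_pos: [0.6406, 0.2881, 0.0451]
tcp_rot: [-2.111, -2.326, -0.0]
ft_force: [-1.2, 0.3, 1.3]
finger_gap: 0.0564
gripper_force: 25.0
```

>>> {"name": "drive_tool", "arguments": {"motion": [[40,[0,0,0.5],[0,0,0]],[60,[0,0,0],[0,0,0]],[87,[0,0,0],[0,0,0]],[87,[0,0,0],[0,0,0]],[87,[0,0,-50],[0,0,0]],[87,[0,0,-55],[0,0,0]],[87,[-25,0,-15],[0,0,0]],[87,[-35,0,0],[0,0,0]],[87,[0,0,0],[0,0,0]]]}}

```text
time_s: 34.17
ee_pos: [0.647, 0.2234, 0.1644]
tcp_rot: [2.117, 2.319, -0.002]
ft_force: [0.4, -0.5, -0.0]
finger_gap: 0.0866
gripper_force: 0.0
```

```bash
python3 - <<'E'
from fit import *
p=imaging.get_image("wrist"); print(tcp()[0])
D,e=edges(p,15,40)
t="pot_round"
for z0 in (.009,.016):
    r=fit(p,t,.640,.288,D=D,yaws=np.arange(-.8,-.1,.05),rng=.006,z0=z0); print(z0,[np.round(a,4) for a in r[::5]])
    if z0==.009:T=[tile(p,t,r[0][1:],z0,S=300,draw=d,zp=.03) for d in (1,0)]
save(p,"fit7",np.hstack(T))
plan(.5306+.055,.1627-.024,.17,-.415+np.pi/2,sym=False,amax=.184)
E
```

```text
[0.64649019 0.2259649  0.1640545 ]
0.009 [array([ 0.2305,  0.6409,  0.2876, -0.5319]), array([ 0.2306,  0.6409,  0.2876, -0.531 ]), array([ 0.7075,  0.6418,  0.2907, -0.4069])]
0.016 [array([ 0.5459,  0.6407,  0.2869, -0.5078]), array([ 0.546 ,  0.6407,  0.2869, -0.5085]), array([ 0.5465,  0.6408,  0.2869, -0.5188])]
from [0.6465 0.226  0.1641] yaw 0.094 -> 1.156 q7 -0.11 dist [-60.9 -87.3   5.9] n 6
[[87,[-13.5,-11.5,-1.0],[-0.0,0.0,-0.177]],[87,[-11.3,-13.7,-1.0],[-0.0,0.0,-0.177]],[87,[-8.7,-15.4,-1.0],[-0.0,0.0,-0.177]],[87,[-5.9,-16.7,-1.0],[-0.0,0.0,-0.177]],[87,[-2.8,-17.5,-1.0],[-0.0,0.0,-0.177]],[87,[0.3,-17.7,-1.0],[-0.0,0.0,-0.177]]]
```

View pics/fit7.png

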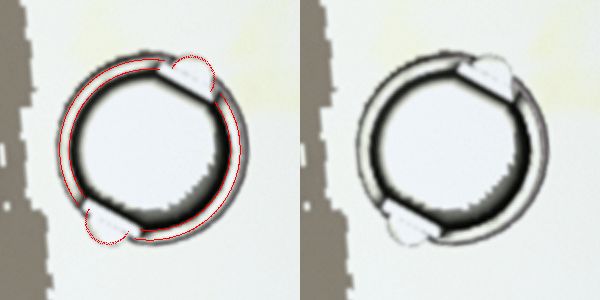

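The pot is seated at (0.641,0.288), yaw −0.53, which is within the notch play. Last is the bamboo round lid.

>>> {"name": "drive_tool", "arguments": {"motion": [[87,[-13,-12,-12],[0,0,-0.177]],[87,[-11,-14,0],[0,0,-0.177]],[87,[-9,-15,0],[0,0,-0.177]],[87,[-6,-17,0],[0,0,-0.177]],[87,[-3,-17,0],[0,0,-0.177]],[87,[0,-18,0],[0,0,-0.177]],[87,[0,0,0],[0,0,0]],[87,[0,0,0],[0,0,0]]]}}

```text
time_s: 35.22
ee_pos: [0.5858, 0.1423, 0.1761]
tcp_rot: [-0.647, -3.074, -0.001]
ft_force: [-0.5, 0.7, -0.4]
finger_gap: 0.087
gripper_force: 0.0
```

```bash
python3 - <<'E'
from fit import *
p=imaging.get_image("wrist")
D,e=edges(p,15,40)
r=fit(p,"lid_round",.5306,.1627,D=D,yaws=np.arange(-.8,.0,.05),rng=.006); print([np.round(a,4) for a in r[::3]])
v=r[0]; plan(v[1],v[2],.0405,v[3]+np.pi/2,50,smax=45)
E
```

```text
[array([ 0.351 ,  0.5306,  0.162 , -0.405 ]), array([ 0.3511,  0.5306,  0.162 , -0.405 ]), array([ 0.3511,  0.5306,  0.162 , -0.4046]), array([ 0.3511,  0.5306,  0.162 , -0.4051])]
from [0.5858 0.1423 0.1761] yaw 1.157 -> 1.166 q7 0.95 dist [ -55.2   19.7 -135.6] n 4
[[50,[14.6,-1.1,33.9],[0.0,-0.0,-0.002]],[50,[14.6,-1.0,33.9],[0.0,-0.0,-0.002]],[50,[14.6,-1.0,33.9],[0.0,-0.0,-0.002]],[50,[14.6,-1.0,33.9],[0.0,-0.0,-0.002]]]
```

>>> {"name": "drive_tool", "arguments": {"motion": [[50,[29,-2,0],[0,0,-0.009]],[50,[29,-2,0],[0,0,0]],[50,[0,0,45],[0,0,0]],[50,[0,0,45],[0,0,0]],[50,[0,0,30],[0,0,0]],[50,[0,0,0],[0,0,0]],[50,[0,0,0],[0,0,0]]]}}

```text
time_s: 36.15
ee_pos: [0.5317, 0.161, 0.0576]
tcp_rot: [0.629, 3.077, 0.001]
ft_force: [1.5, -0.4, 1.0]
finger_gap: 0.05
gripper_force: 0.0
```

```bash
python3 - <<'E'
from fit import *
plan(.5306,.162,.0405,1.166,50)
E
```

```text
from [0.5317 0.161  0.0576] yaw 1.167 -> 1.166 q7 0.92 dist [ -1.1   1.  -17.1] n 1
[[50,[1.4,0.4,17.1],[0.001,0.001,0.001]]]
```

>>> {"name": "drive_tool", "arguments": {"motion": [[50,[1.4,0.4,10],[0,0,0]],[50,[0,0,7],[0,0,0]],[50,[0,0,0],[0,0,0]],[0,[0,0,0],[0,0,0]],[0,[0,0,0],[0,0,0]],[0,[0,0,0],[0,0,0]],[0,[0,0,0],[0,0,0]],[0,[0,0,0],[0,0,0]]], "squeeze": 20}}

```text
time_s: 37.15
ee_pos: [0.5298, 0.1614, 0.0395]
tcp_rot: [0.628, 3.078, 0.0]
ft_force: [0.2, 0.1, 0.7]
finger_gap: 0.0122
gripper_force: 20.0
```

>>> {"name": "drive_tool", "arguments": {"motion": [[0,[0,0,-45],[0,0,0]],[0,[0,0,-45],[0,0,0]],[0,[0,0,-45],[0,0,0]],[0,[0,0,0],[0,0,0]]]}}

```text
time_s: 37.65
ee_pos: [0.5315, 0.1619, 0.178]
tcp_rot: [0.628, 3.073, 0.006]
ft_force: [0.4, -0.2, -1.2]
finger_gap: 0.0116
gripper_force: 20.0
```

```bash
python3 - <<'E'
from fit import *
plan(.6407,.2878,.16,-.52+np.pi/2,0,smax=45)
E
```

```text
from [0.5315 0.1619 0.178 ] yaw 1.168 -> 1.051 q7 0.87 dist [109.2 125.9 -18. ] n 4
[[0,[-12.7,39.6,4.7],[0.001,0.001,0.029]],[0,[-11.6,40.0,4.7],[0.001,0.001,0.029]],[0,[-10.4,40.3,4.6],[0.001,0.001,0.029]],[0,[-9.3,40.6,4.6],[0.001,0.001,0.029]]]
```

>>> {"name": "drive_tool", "arguments": {"motion": [[0,[-12.5,39.5,0],[0,0,0.029]],[0,[-11.5,40,0],[0,0,0.029]],[0,[-10.5,40.5,0],[0,0,0.029]],[0,[-9,40.5,5],[0,0,0.029]],[0,[0,0,10],[0,0,0]],[0,[0,0,20],[0,0,0]],[0,[0,0,20],[0,0,0]],[0,[0,0,0],[0,0,0]],[0,[0,0,0],[0,0,0]]]}}

```text
time_s: 38.78
ee_pos: [0.6384, 0.2872, 0.12]
tcp_rot: [0.806, 3.036, 0.001]
ft_force: [1.1, -0.4, -0.0]
finger_gap: 0.012
gripper_force: 20.0
```

```bash
python3 - <<'E'
from fit import *
plan(.6407,.2878,.094,-.52+np.pi/2,0,smax=45)
E
```

```text
from [0.6384 0.2872 0.12  ] yaw 1.052 -> 1.051 q7 0.7 dist [  2.3   0.6 -26. ] n 1
[[0,[-1.6,1.6,26.0],[0.001,0.0,0.001]]]
```

>>> {"name": "drive_tool", "arguments": {"motion": [[0,[-1.5,1.5,13],[0,0,0]],[0,[0,0,13],[0,0,0]],[0,[0,0,0],[0,0,0]],[0,[0,0,3],[0,0,0]],[0,[0,0,3],[0,0,0]],[0,[0,0,0],[0,0,0]]]}}

```text
time_s: 39.52
ee_pos: [0.6402, 0.288, 0.0873]
tcp_rot: [-0.806, -3.036, 0.0]
ft_force: [0.7, -0.3, -0.8]
finger_gap: 0.0119
gripper_force: 20.0
```

```bash
python3 - <<'E'
from fit import *
plan(.6407,.2878,.0815,-.52+np.pi/2,0,smax=45)
E
```

```text
from [0.6402 0.288  0.0873] yaw 1.052 -> 1.051 q7 0.71 dist [ 0.5 -0.2 -5.8] n 1
[[0,[-0.5,0.1,5.8],[-0.0,-0.0,0.001]]]
```

>>> {"name": "drive_tool", "arguments": {"motion": [[0,[0,0,2],[0,0,0]],[0,[0,0,2],[0,0,0]],[0,[0,0,1.5],[0,0,0]],[0,[0,0,0.8],[0,0,0]],[0,[0,0,0],[0,0,0]]]}}

```text
time_s: 40.15
ee_pos: [0.6404, 0.288, 0.0815]
tcp_rot: [0.806, 3.036, 0.0]
ft_force: [-1.8, -0.6, 3.5]
finger_gap: 0.0114
gripper_force: 20.0
```

>>> {"name": "drive_tool", "arguments": {"motion": [[0,[0,0,0.5],[0,0,0]],[20,[0,0,0],[0,0,0]],[50,[0,0,0],[0,0,0]],[50,[0,0,0],[0,0,0]],[50,[0,0,-50],[0,0,0]],[50,[-30,0,-40],[0,0,0]],[50,[-30,0,0],[0,0,0]],[50,[0,0,0],[0,0,0]]]}}

```text
time_s: 41.15
ee_pos: [0.6942, 0.2556, 0.1706]
tcp_rot: [0.81, 3.034, -0.001]
ft_force: [-0.5, -0.1, -0.0]
finger_gap: 0.0497
gripper_force: 0.0
```

```bash
python3 - <<'E'
from fit import *
import pickle
p=imaging.get_image("wrist"); print(tcp()[0])
D,e=edges(p,15,40)
t="lid_round"
for z0 in (.036,.042,.048):
    r=fit(p,t,.640,.288,D=D,yaws=np.arange(-.8,-.1,.05),rng=.006,z0=z0); print(z0,[np.round(a,4) for a in r[::5]])
    if z0==.042:T=[tile(p,t,r[0][1:],z0,S=300,draw=d,zp=.05) for d in (1,0)]
q=pickle.load(open("w3.pkl","rb"));D=edges(q,8,22)[0];m=model("base_round")
for a in np.arange(-.62,-.38,.03): print(round(a,2),round(cost([.6402,.2882,a],D,q,m,0,3),3),end="; ")
pc=imaging.get_image("scene"); T.append(cv2.resize(pc["image"][80:330,120:420],(0,0),fx=.66,fy=1.2)[:300])
h=np.zeros((300,T[2].shape[1],3),np.uint8); h[:T[2].shape[0]]=T[2]; T[2]=h
save(p,"fit8",np.hstack(T))
for t in "lilac_lid lilac_jar yoghurt_pot".split():
    d=nets.boxes_of(t,pc)[:1]; print(t,[np.round(world(pc,k["location"]),3) for k in d])
E
```

```text
[0.69290825 0.25711047 0.1701037 ]
0.036 [array([ 0.552 ,  0.6412,  0.2866, -0.5152]), array([ 0.552 ,  0.6411,  0.2866, -0.5147]), array([ 0.5521,  0.6411,  0.2866, -0.5158])]
0.042 [array([ 0.6251,  0.641 ,  0.2869, -0.5172]), array([ 0.6253,  0.6409,  0.2869, -0.5201]), array([ 0.6257,  0.6398,  0.2868, -0.5019])]
0.048 [array([ 0.8615,  0.6391,  0.287 , -0.4902]), array([ 0.864 ,  0.6398,  0.2872, -0.5019]), array([ 0.8654,  0.6399,  0.2873, -0.51  ])]
-0.62 0.569; -0.59 0.557; -0.56 0.55; -0.53 0.546; -0.5 0.545; -0.47 0.544; -0.44 0.547; -0.41 0.554; lilac_lid [array([0.425, 0.396, 0.025])]
lilac_jar [array([0.513, 0.036, 0.04 ])]
yoghurt_pot [array([0.632, 0.046, 0.075])]
```

View pics/fit8.png

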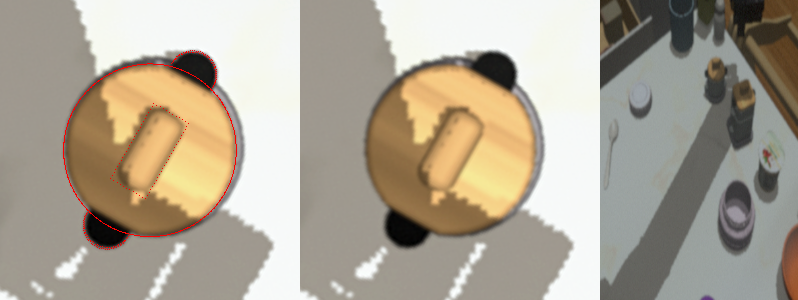

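The round lid is home (yaw −0.52 against the pot's −0.53) and the bystanders are where they were. Handing in.

```bash
python3 -c "
from cell import workorder; print(workorder.sign_off())"
```

```text
the job is handed in; nothing more can be done
None
```

I rebuilt both lunch boxes on their bases and handed the job in at about 41 s. My camera fits show all five parts seated, centred and aligned within tolerance. The tightest value is the round pot's lug line, about 0.06 rad off its base (limit 0.09). The lilac lid, lilac jar and yoghurt pot did not move, and the sign-off gave no pass/fail result.

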